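# Put the clean boards and cups away in the pantry

## Robot

A 6-joint arm with a two-finger parallel gripper is mounted at the origin on the work surface. World frame = base frame: x ahead of the robot, y to its left, z up, the work surface at z = 0. Lengths are in mm, angles in rad, forces in N, time in s.
With the tool pointing down it reaches from about 275 to 825 mm from the base axis. Payload 4.9 kg.
Tool frame: the origin (TCP) lies at the very end of the fingers, on their centre line; the grasp point (between the pads) lies 19 mm behind it; x points along the fingers, y is the direction in which the jaws open and shut, and the axes are right-handed (so a half turn about x gives the same grasp; the last joint's range is limited). The gripper opens to 85 mm and grips with 20 to 120 N. Pads are 22 mm wide; open, the fingers measure 114 mm over their backs; the gripper's body (76 mm by 85 mm) begins 54 mm behind the grasp point. The pads swing forward as they close: fully open they stand 13 mm farther back than shut.
Start: joints at [-1.448, 0.326, -0.193, 1.052, 0, 1.437], TCP at [139.704, -531.979, 231.281] pointing down, gripper open.
Joint ranges: [-2.65, 2.65], [-0.97, 1.79], [-1.3, 1.35], [-1.93, 2.1], [-1.47, 1.37], [-3.14, 3.14]. Speed limits (rad/s): [2.57, 2.57, 3.14, 3.14, 3.14, 3.14].

## Interface

Orientations are given as a 3x3 rotation matrix whose columns are the frame's x, y, z axes.
In Python, from cell import ctrl, eyes, workorder gives the robot as it stands.
- The arm moves only by the tool send_rows, never from a script. Its argument "series" is a list that holds one entry, the list of rows, each a list of 4 numbers: the shift along the tool's x, y, z in units of 40 mm (1.0 is 40 mm), then the turn about the tool's x in units of 5 degrees (1.0 is 5 degrees). In form: [[[x, y, z, roll], ...]]. A call has 1 to 10 rows; each row is the pose to reach, as a shift and turn from the pose commanded when the call began, along the tool's axes at that moment; what a row does not reach only later rows make up. A row lasts 1/10 s, in which the tool goes at most 50 mm and 8.59 degrees, less where a joint would pass 70% of its speed; a pose out of reach is approached as far as the arm can. A call with a gripper value outside its range is refused whole. "gripper" is the closure, from -1 (fully open) to 1 (shut), so that 0 is half open, set as the call begins (left out, the last holds). The fingers move at their own pace and stop on an object; the grip force is fixed at half the most. Time passes only in rows, so rows that repeat a pose let the fingers close. It gives the time, the measured TCP pose, the force and the opening at its end, in the units of the state.
- ctrl.observe(): the state, without advancing time (a new reading comes with each control period).
- eyes.get_image(name): name is "side" or "top"; returns the picture (480x640x3 uint8, blue, green, red); there is no depth.
- eyes.camera_params(name): a dict with "K" (3x3 intrinsics, pixels), "extrinsics" (4x4, takes a point from world to camera coordinates). Camera axes: x right, y up, looking along -z (the intrinsics and any distortion apply to the point x, -y, -z); pixel columns grow to the right and rows downward; lengths in mm; the calibration is good to about 2 mm. A picture is of the moment at which its call begins. camera_params takes no time and is no camera call.
- workorder.hand_in(): hands the job in, once; it reports no verdict.
Trained networks look in the newest picture that a camera, given by its name, has taken for a name from the list of things; names that differ only in an ending like _2 or _b are one class to them, and where a whole thing is asked for, a point or a joint stands for the part that bears it (a point fixed in the world has none). Each returns a list of dicts, best first, with "confidence" (0 to 1); they miss things now and then, are a little off and sometimes report something else, mostly with a low value. They report only what shows in the picture. A call takes as long as a camera call.
- eyes.spot_in(camera, name): "centre" ([x, y, z] in mm, in world coordinates, good to about 4 mm: the middle of the surface that is visible of it).
- eyes.place_of(camera, name): "centre" ([x, y, z] in mm, in world coordinates, good to about 4 mm: a listed point, or the origin of a listed thing).
The state is a dict: "time": time; "joints": joint angles; "dq": joint speeds; "joint_efforts": joint torques, N m; "eef_pos": TCP position; "tool_rot": TCP orientation; "contact_force": force on the tool from outside, world axes, zero at the start; "wrist_torque": the same for the moment, N m; "finger_gap": opening from 0.0 (shut) to 1.0 (fully open).
Only numpy, scipy, OpenCV 4.12 (cv2) and the standard library are available. Lean on these libraries where they do the work, as an engineer would, in place of code of your own. Each camera call takes 0.05 s, during which the arm holds its last target. There are 200 camera calls.

## Task

Put the clean things away in the pantry. Hang both paddle boards from the rack on the pine panel, each on a screw of its own with the head through the keyhole and the board lowered so that it locks and hangs straight, and turn every cup over so that it stands mouth-down wholly on the ribbed mat. There may be two or three cups; leave the bottle, jars, can, bowl and tea box where they are.

Things in the scene. Friction and masses are not known exactly. Their poses are not given: they have to be found in the camera images.
- board_a: mid-brown wooden paddle board, 12 mm thick, 150 g: body 110 mm wide, 100 mm high, on top a handle 50 mm wide, 95 mm high. Origin: middle of its lower edge; z up the board, y across, x through it; front and back alike. Starts upright in a rack slot. The solid 45 mm of handle above its keyhole can be pinched through the thickness from above
- board_a_slot (a point): in board_a's keyhole, which goes right through the handle: a 24 mm wide hole (centre 26.5 mm below this point) runs up into a 9 mm wide slot. The point is where the screw's shank lies when the board hangs (3 mm under the closed top of the slot, mid-thickness, 146.5 mm above the board's origin); axes as the board's
- board_b: dark-brown wooden paddle board, 12 mm thick, 150 g: body 110 mm wide, 100 mm high, on top a handle 50 mm wide, 95 mm high. Origin: middle of its lower edge; z up the board, y across, x through it; front and back alike. Starts upright in a rack slot. The solid 45 mm of handle above its keyhole can be pinched through the thickness from above
- board_b_slot (a point): in board_b's keyhole, which goes right through the handle: a 24 mm wide hole (centre 26.5 mm below this point) runs up into a 9 mm wide slot. The point is where the screw's shank lies when the board hangs (3 mm under the closed top of the slot, mid-thickness, 146.5 mm above the board's origin); axes as the board's
- screw_a (a point): screw on the +y side (panel's frame) of the pine panel, 175 mm above the table: shank 6 mm thick, flat head 15 mm wide, 4 mm thick. Point on the shank's axis 9 mm out from the panel's face; head's underside is 18 mm out, its outer face 22 mm out. Axes as the panel's: the screw points to -x; z up. Screws 140 mm apart
- screw_b (a point): screw on the -y side (panel's frame) of the pine panel, 175 mm above the table: shank 6 mm thick, flat head 15 mm wide, 4 mm thick. Point on the shank's axis 9 mm out from the panel's face; head's underside is 18 mm out, its outer face 22 mm out. Axes as the panel's: the screw points to -x; z up. Screws 140 mm apart
- panel: fixed upright pine panel, 20 mm thick, 320 mm wide, 188 mm high (only 13 mm above the screws' axes). Origin at the foot of its front face, middle of its width; -x points out of the front face, y along its width, z up. Its place and heading vary
- rack: fixed steel drying rack, 130 x 120 mm, base 12 mm thick. Origin at the centre of its underside. Two upright slots along its y, at x = -36 and +36 mm, each 15 mm wide between 50 mm high walls (top 62 mm above the table); the boards stand in them on the base, their thickness along x
- mat: fixed dark ribbed draining mat, 320 mm along its x, 170 mm along its y, 6 mm thick. Origin at the centre of its underside. Empty at the start
- cup_a: white square cup, 56 x 56 mm, 62 mm tall, walls and bottom 5 mm, 150 g. Origin: centre of its bottom's outer face; z from bottom to mouth, x and y square to its flat sides. Starts mouth-up on the table; lies stably on any side; tipped past 45 to 50 degrees it falls onto the next face. May be knocked aside during the run. May be absent
- cup_a_center (a point): the middle of cup_a, 31 mm from its bottom; axes as the cup's
- cup_b: red square cup, 56 x 56 mm, 62 mm tall, walls and bottom 5 mm, 150 g. Origin: centre of its bottom's outer face; z from bottom to mouth, x and y square to its flat sides. Starts mouth-up on the table; lies stably on any side; tipped past 45 to 50 degrees it falls onto the next face. May be knocked aside during the run. May be absent
- cup_b_center (a point): the middle of cup_b, 31 mm from its bottom; axes as the cup's
- cup_c: blue square cup, 56 x 56 mm, 62 mm tall, walls and bottom 5 mm, 150 g. Origin: centre of its bottom's outer face; z from bottom to mouth, x and y square to its flat sides. Starts mouth-up on the table; lies stably on any side; tipped past 45 to 50 degrees it falls onto the next face. May be knocked aside during the run. May be absent
- cup_c_center (a point): the middle of cup_c, 31 mm from its bottom; axes as the cup's
- oil: bystander: green bottle with a cork-coloured cap, 56 mm wide, 190 mm tall; origin at the centre of its underside
- jar: bystander: amber jar with a steel lid, 72 mm wide, 100 mm tall; origin at the centre of its underside
- can: bystander: food can with a green label, 74 mm wide, 90 mm tall; origin at the centre of its underside
- spice: bystander: small spice jar with a red lid, 44 mm wide, 85 mm tall; origin at the centre of its underside
- bowl: bystander: terracotta-coloured bowl, 120 mm wide, 50 mm tall; origin at the centre of its underside
- tea: bystander: cardboard tea box, 60 x 90 mm, 80 mm tall; origin at the centre of its underside

How it is judged:
By the outcome, as a careful person would: the job done as asked, in the order asked, and still so for the second after the job is handed in, with the robot touching nothing.
Of cup_a, cup_b, cup_c only 2 to 3 are there at a start; the rules pass over those that are not, and their reading is None.
At some moment in a run one of cup_a, cup_b, cup_c may be knocked a few centimetres aside while the robot is not near it.
It also fails if it takes over 210 s, if anything falls off the work surface, if the arm or the gripper's body presses on something with over 40 N, if the wrist force passes 120 N, or if a joint passes its speed limit or range.

## Working session

There is one attempt and no reset: what is moved stays moved. The work goes in short steps, Python scripts to look and compute and a tool call to move; the robot and the scene stay as the last step left them, time stands still between calls to the robot, and variables do not carry over. Pictures are saved under pics/ and viewed, about 12 in all and at most 16, crops included, and the job is handed in when it is done.

Besides the shell and the picture viewer there is one more tool, called after "Call:" as a command line: name --argument value ..., lists and objects as JSON in quotes. send_rows: Moves the arm, as the interface text tells. Its arguments: {"type":"object","properties":{"series":{"type":"array"},"gripper":{"type":"number"}},"required":["series"]}

```bash
ls; mkdir -p pics; python3 - <<'E'
from cell import ctrl, eyes, workorder
import cv2,numpy as np
for c in ["top","side"]:
    cv2.imwrite(f"pics/{c}0.png",eyes.get_image(c))
    p=eyes.camera_params(c);print(c,p["K"].tolist() if hasattr(p["K"],'tolist') else p["K"],np.round(p["extrinsics"],3).tolist(),[k for k in p])
for c in ["top","side"]:
  for n in ["board_a","board_a_slot","screw_a","panel","rack","mat","cup_a","cup_b","cup_c","oil","jar","can","spice","bowl","tea"]:
    print(c,n,[(np.round(d["centre"],0).tolist(),round(d["confidence"],2)) for d in eyes.place_of(c,n)][:4])
s=ctrl.observe();print(s)
E
```

```text
pics
top [[461.20308406829065, 0.0, 324.1653715715304], [0.0, 461.20308406829065, 240.94153063504615], [0.0, 0.0, 1.0]] [[0.007, -1.0, 0.004, 37.116], [0.983, 0.008, 0.184, -568.191], [-0.184, 0.003, 0.983, -986.049], [0.0, 0.0, 0.0, 1.0]] ['K', 'extrinsics']
side [[462.16747467090903, 0.0, 317.77586361329276], [0.0, 462.16747467090903, 244.58635136524657], [0.0, 0.0, 1.0]] [[0.999, -0.034, 0.019, -523.059], [0.014, 0.763, 0.646, -129.055], [-0.036, -0.645, 0.763, -1186.355], [0.0, 0.0, 0.0, 1.0]] ['K', 'extrinsics']
top board_a [([601.0, 144.0, 12.0], 0.95), ([528.0, 149.0, 10.0], 0.87), ([524.0, 358.0, -1.0], 0.72)]
top board_a_slot [([532.0, 148.0, 158.0], 0.76), ([760.0, -195.0, -0.0], 0.74)]
top screw_a [([591.0, 375.0, 176.0], 0.69), ([456.0, 326.0, 171.0], 0.6)]
top panel [([524.0, 358.0, -1.0], 0.91)]
top rack [([567.0, 145.0, 3.0], 0.6)]
top mat [([553.0, -61.0, -0.0], 0.75)]
top cup_a [([536.0, -272.0, -2.0], 0.88), ([433.0, -340.0, -2.0], 0.77), ([634.0, -325.0, 1.0], 0.68), ([432.0, -342.0, 31.0], 0.66)]
top cup_b [([536.0, -272.0, -2.0], 0.88), ([433.0, -340.0, -2.0], 0.
[... 1798 characters left out ...]
,
       -3.11224407e-06,  1.43661793e+00]), 'dq': array([-0.00049438, -0.00051273, -0.00064275, -0.00110227,  0.00028384,
        0.00061214]), 'joint_efforts': array([ 1.40510001e-03, -4.43327057e+01,  2.62753165e+01,  1.21426012e-03,
       -2.21142122e-04, -8.94160308e-06]), 'eef_pos': array([ 139.69416687, -531.96372029,  231.2665329 ]), 'tool_rot': array([[-7.53335171e-06,  2.53950069e-01, -9.67217330e-01],
       [ 3.56942250e-05, -9.67217329e-01, -2.53950069e-01],
       [-9.99999999e-01, -3.64371682e-05, -1.77816258e-06]]), 'contact_force': array([ 0.21185808, -0.61469902,  0.28961186]), 'wrist_torque': array([-0.01035263, -0.01409446, -0.01441773]), 'finger_gap': 1.001256049749869}
```

View pics/top0.png

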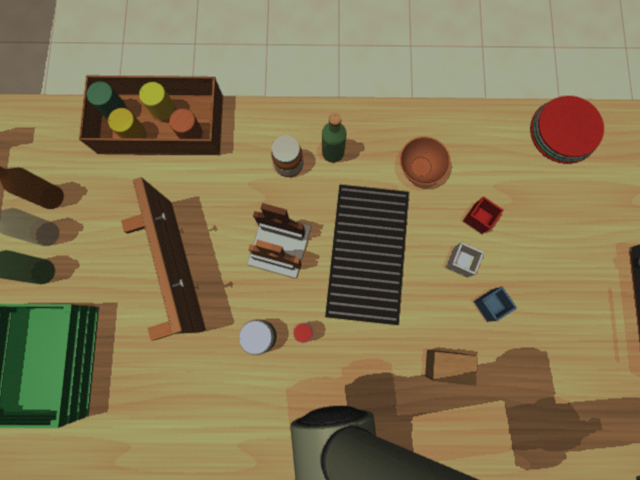

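View pics/side0.png

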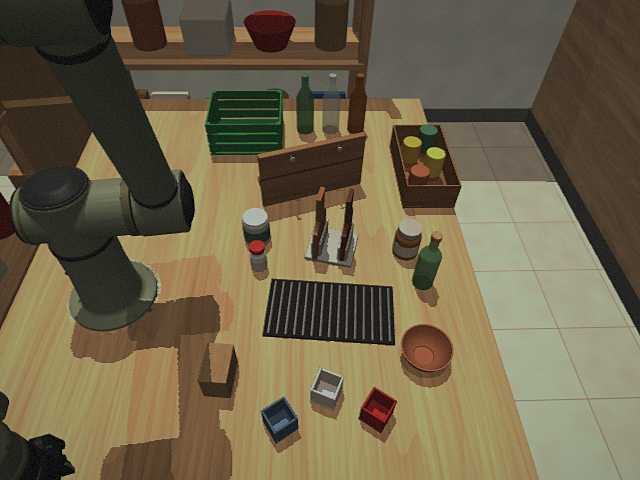

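The top view shows the panel from (140,180) to (205,330) with screws near (160,217) and (180,283). The boards stand in the rack near (275,240). Three cups are at (483,215), (466,260) and (495,304), and the mat runs x 327–408, y 187–322. The side view agrees. I'll zoom in on the panel and rack.

```bash
cat > h.py <<'E'
from cell import ctrl, eyes, workorder
import cv2,numpy as np
def P(c):
    p=eyes.camera_params(c);return np.array(p["K"]),np.array(p["extrinsics"])
def proj(c,X):
    K,E=P(c);q=np.atleast_2d(X)@E[:3,:3].T+E[:3,3];q=q*[1,-1,-1];u=q@K.T;return u[:,:2]/u[:,2:]
def ray(c,uv,z):
    "world point on height z"
    K,E=P(c);uv=np.atleast_2d(uv);d=(np.c_[uv,np.ones(len(uv))]@np.linalg.inv(K).T)*[1,-1,-1]
    R,t=E[:3,:3],E[:3,3];d=d@R;o=-R.T@t;return o+d*((z-o[2])/d[:,2])[:,None]
def crop(img,x0,y0,w,h,s,name):
    cv2.imwrite("pics/"+name,cv2.resize(img[y0:y0+h,x0:x0+w],None,fx=s,fy=s,interpolation=cv2.INTER_CUBIC))
def mv(goal,yaw=None):
    "goal xyz world TCP -> shift in units in tool axes (from commanded~measured pose); yaw of tool y in deg"
    s=ctrl.observe();R=s["tool_rot"];d=R.T@(np.array(goal)-s["eef_pos"])/40
    a=np.degrees(np.arctan2(R[1,1],R[0,1]));r=0 if yaw is None else ((a-yaw+90)%180-90)/5
    print("t%.1f"%s["time"],"row",np.round(d,3),"roll",round(r,2),"tcp",np.round(s["eef_pos"],1),"yaw",round(a,1),"F",np.round(s["contact_force"],1),"gap",round(s["finger_gap"],3))
def find(c,n,k=4):
    return [(np.round(d["centre"],1).tolist(),round(d["confidence"],2)) for d in eyes.place_of(c,n)][:k]
E
python3 - <<'E'
from h import *
t=cv2.imread("pics/top0.png");s=cv2.imread("pics/side0.png")
crop(t,120,170,200,170,4,"t_crop.png") if 0 else crop(t,125,175,195,150,4,"t_crop.png")
crop(s,250,130,150,150,4,"s_crop.png")
E
```

```text
(no output)
```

View pics/t_crop.png

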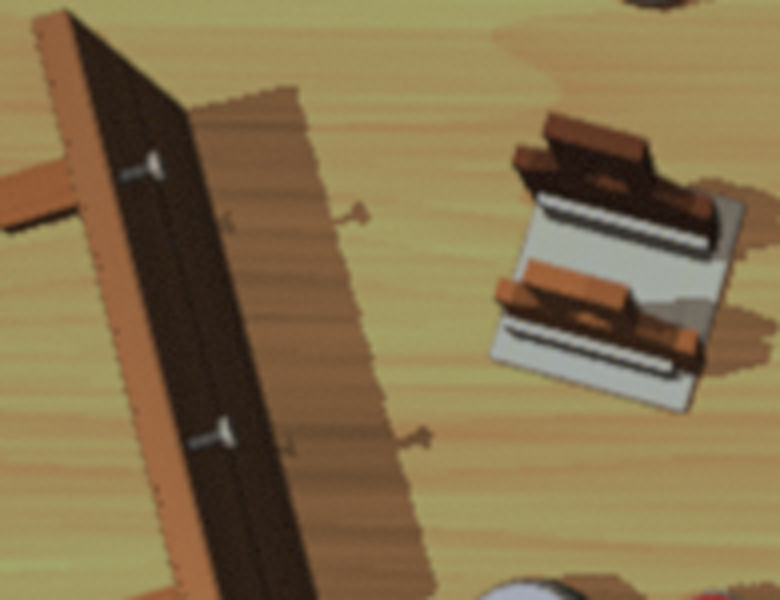

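View pics/s_crop.png

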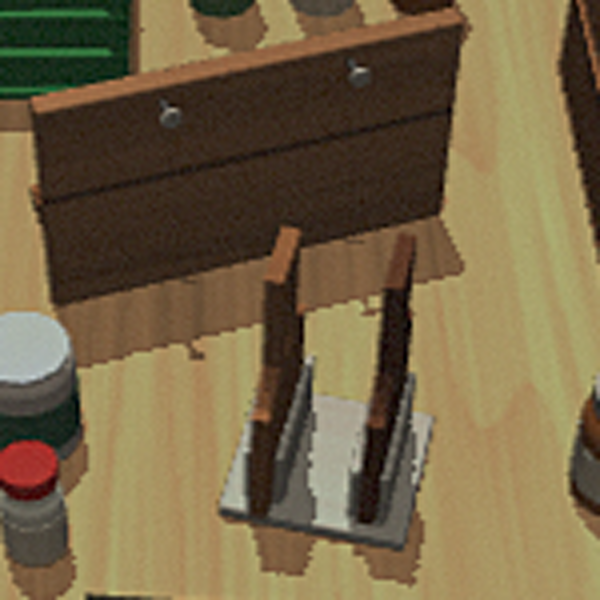

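```bash
python3 - <<'E'
from h import *
T=lambda a:(np.array(a,float)+.5)/4-.5+[125,175]
S=lambda a:(np.array(a,float)+.5)/4-.5+[250,130]
def ang(a,b): d=b-a;return round(float(np.degrees(np.arctan2(d[1],d[0]))),1)
r=ray("top",T([[490,358],[688,412],[744,203]]),12);print("rack",r.round(1).tolist(),ang(r[1],r[0]),ang(r[1],r[2]),"centre",((r[0]+r[2])/2).round(1))
for n,q,c in [("At",[[530,262],[630,290],[624,312],[524,285]],"top"),("Bt",[[548,114],[648,142],[642,162],[545,135]],"top"),("As",[[278,230],[300,230],[290,282],[267,280]],"side"),("Bs",[[398,235],[415,238],[408,288],[387,285]],"side")]:
    r=ray(c,(T if c=="top" else S)(q),207);print(n,r.round(1).tolist(),"c",r.mean(0).round(1))
for c,q,f in [("top",[[227,432],[155,166]],T),("side",[[171,117],[359,74]],S)]:
    r=ray(c,f(q),175);print(c,"heads",r.round(1).tolist(),ang(r[0],r[1]),np.linalg.norm(r[1]-r[0]))
r=ray("top",T([[70,12],[217,600]]),188);print("ptop",r.round(1).tolist(),ang(r[1],r[0]))
r=ray("top",T([[188,110],[317,600]]),0);print("pbot",r.round(1).tolist(),ang(r[1],r[0]))
r=ray("side",S([[33,110],[462,22]]),188);print("ptopS",r.round(1).tolist(),ang(r[0],r[1]),np.linalg.norm(r[1]-r[0]))
r=ray("side",S([[58,303],[442,213]]),0);print("pbotS",r.round(1).tolist(),ang(r[0],r[1]),np.linalg.norm(r[1]-r[0]))
r=ray("top",[[340,186],[409,192],[399,323],[327,318]],6);print("mat",r.round(1).tolist())
print([find("side",n) for n in ["board_a_slot","screw_a","panel"]]);print([find("top",n) for n in ["board_a_slot","screw_a","panel"]])
E
```

```text
rack [[519.3, 219.6, 12.0], [488.9, 104.3, 12.0], [612.5, 73.6, 12.0]] 75.2 -13.9 centre [565.9 146.6  12. ]
At [[539.6, 170.1, 207.0], [526.4, 122.0, 207.0], [515.8, 124.6, 207.0], [528.4, 172.5, 207.0]] c [527.5 147.3 207. ]
Bt [[612.7, 163.8, 207.0], [599.1, 115.0, 207.0], [589.1, 117.7, 207.0], [602.1, 164.9, 207.0]] c [600.8 140.4 207. ]
As [[528.8, 173.4, 207.0], [542.6, 173.2, 207.0], [534.4, 126.8, 207.0], [520.4, 128.7, 207.0]] c [531.6 150.5 207. ]
Bs [[603.8, 167.8, 207.0], [614.3, 164.9, 207.0], [606.3, 120.5, 207.0], [593.6, 123.3, 207.0]] c [604.5 144.2 207. ]
top heads [[460.2, 319.2, 175.0], [592.8, 363.7, 175.0]] 18.5 139.8920721232147
side heads [[460.7, 323.5, 175.0], [594.0, 369.5, 175.0]] 19.1 141.0079549664155
ptop [[668.5, 407.1, 188.0], [379.7, 314.8, 188.0]] 17.7
pbot [[669.6, 408.5, 0.0], [380.7, 315.1, 0.0]] 17.9
ptopS [[367.1, 316.0, 188.0], [670.5, 411.8, 188.0]] 17.5 318.1549842242479
pbotS [[370.9, 318.9, 0.0], [673.2, 416.1, 0.0]] 17.8 317.4915947670711
mat [[711.5, 4.3, 6.0], [697.9, -161.6, 6.0], [387.6, -130.6, 6.0], [397.6, 33.6, 6.0]]
[[([529.8, 147.3, 160.4], 0.76)], [([590.1, 369.7, 174.5], 0.87), ([455.5, 329.6, 175.8], 0.59)], [([515.7, 361.9, -4.4], 0.96), ([769.7, 130.4, -1.0], 0.46)]]
[[([532.5, 147.6, 157.9], 0.76), ([760.5, -195.0, -0.3], 0.74)], [([590.8, 374.6, 176.5], 0.69), ([455.8, 325.9, 170.9], 0.6)], [([524.2, 358.2, -1.2], 0.91)]]
```

```bash
cat >> h.py <<'E'
def plan(goals,p=None,yaw=None):
    "successive calls from the present pose: goals [(x,y,z,yaw)]; yaw step = goal-current (signed, no wrap)"
    s=ctrl.observe();R=s["tool_rot"];p=s["eef_pos"] if p is None else np.array(p,float)
    a=np.degrees(np.arctan2(R[1,1],R[0,1])) if yaw is None else yaw
    print("t%.1f"%s["time"],"tcp",np.round(s["eef_pos"],1),"yaw %.1f"%a,"F",np.round(s["contact_force"],1),"gap %.3f"%s["finger_gap"])
    for g in goals:
        c,si=np.cos(np.radians(a)),np.sin(np.radians(a));Y=np.array([c,si,0]);Z=np.array([si,-c,0])
        d=np.array(g[:3])-p
        print("  ",[round(float(v),3) for v in (-d[2]/40,d@Y/40,d@Z/40,(a-g[3])/5)])
        p=np.array(g[:3],float);a=g[3]
E
python3 - <<'E'
from h import *
plan([(270,-305,330,5),(400,-78,330,85),(530,149,330,165.5),(530,149,173.5,165.5)])
E
```

```text
t1.9 tcp [ 139.7 -532.   231.3] yaw -75.3 F [-0.8 -0.4 -0.4] gap 0.994
   [-2.468, -4.661, -4.591, -16.057]
   [-0.0, 3.732, -5.37, -16.0]
   [-0.0, 5.937, 2.743, -16.1]
   [3.913, 0.0, 0.0, 0.0]
```

Call:
send_rows --series '[[[-2.47, -4.66, -4.59, -16], [-2.47, -4.66, -4.59, -16], [-2.47, -4.66, -4.59, -16], [-2.47, -4.66, -4.59, -16], [-2.47, -4.66, -4.59, -16], [-2.47, -4.66, -4.59, -16], [-2.47, -4.66, -4.59, -16], [-2.47, -4.66, -4.59, -16], [-2.47, -4.66, -4.59, -16], [-2.47, -4.66, -4.59, -16]]]' --gripper 0.1

```text
time: 2.9
eef_pos: [270.1, -304.9, 330.3]
tool_rot: [[0.0, 0.996, 0.086], [-0.0, 0.086, -0.996], [-1.0, 0.0, 0.0]]
contact_force: [-0.5, -0.4, 0.4]
finger_gap: 0.448
```

Call:
send_rows --series '[[[0, 3.73, -5.37, -16], [0, 3.73, -5.37, -16], [0, 3.73, -5.37, -16], [0, 3.73, -5.37, -16], [0, 3.73, -5.37, -16], [0, 3.73, -5.37, -16], [0, 3.73, -5.37, -16], [0, 3.73, -5.37, -16], [0, 3.73, -5.37, -16], [0, 3.73, -5.37, -16]]]'

```text
time: 3.9
eef_pos: [401.0, -78.5, 330.1]
tool_rot: [[0.0, 0.088, 0.996], [-0.0, 0.996, -0.088], [-1.0, -0.0, 0.0]]
contact_force: [-0.4, 0.2, -0.7]
finger_gap: 0.452
```

Call:
send_rows --series '[[[0, 5.94, 2.74, -16.1], [0, 5.94, 2.74, -16.1], [0, 5.94, 2.74, -16.1], [0, 5.94, 2.74, -16.1], [0, 5.94, 2.74, -16.1], [0, 5.94, 2.74, -16.1], [0, 5.94, 2.74, -16.1], [0, 5.94, 2.74, -16.1], [0, 5.94, 2.74, -16.1], [0, 5.94, 2.74, -16.1]]]'

```text
time: 4.9
eef_pos: [532.0, 147.9, 330.0]
tool_rot: [[-0.0, -0.968, 0.251], [-0.0, 0.251, 0.968], [-1.0, 0.0, -0.0]]
contact_force: [0.8, -0.7, -0.2]
finger_gap: 0.452
```

```bash
python3 - <<'E'
from h import *
plan([(530,149,330,165.5),(530,149,173.5,165.5)]); print(ctrl.observe()["joints"].round(2))
t=eyes.get_image("top");crop(t,230,190,100,100,6,"t2.png")
E
```

```text
t4.9 tcp [532.  147.9 330. ] yaw 165.4 F [ 0.8 -0.7 -0.2] gap 0.452
   [-0.0, 0.055, 0.013, -0.01]
   [3.913, 0.0, 0.0, 0.0]
[ 0.14  0.29  0.    1.29  0.   -1.18]
```

Call:
send_rows --series '[[[0.9, 0.06, 0, 0], [1.8, 0.06, 0, 0], [2.6, 0.06, 0, 0], [3.2, 0.06, 0, 0], [3.6, 0.06, 0, 0], [3.9, 0.06, 0, 0], [3.9, 0.06, 0, 0]]]'

```text
time: 5.65
eef_pos: [528.7, 148.2, 172.6]
tool_rot: [[-0.003, -0.967, 0.256], [-0.0, 0.256, 0.967], [-1.0, 0.003, -0.001]]
contact_force: [-0.1, -0.1, -1.5]
finger_gap: 0.456
```

Call:
send_rows --series '[[[0, 0, 0, 0], [0, 0, 0, 0], [0, 0, 0, 0], [0, 0, 0, 0], [0, 0, 0, 0], [0, 0, 0, 0]]]' --gripper 1

```text
time: 6.25
eef_pos: [530.6, 148.5, 175.3]
tool_rot: [[0.002, -0.967, 0.255], [0.0, 0.255, 0.967], [-1.0, -0.002, 0.001]]
contact_force: [-0.4, 0.1, 5.4]
finger_gap: 0.128
```

```bash
python3 - <<'E'
from h import *
n=np.array([np.cos(np.radians(-72.1)),np.sin(np.radians(-72.1))]);sa=np.array([456.5,332])
p=sa+n*40
plan([(530,149,260,165.5),(*p,260,107.9),(*p,175+26.5+17,107.9)],p=(529.6,147.9,174),yaw=165.4)
E
```

```text
t6.2 tcp [530.6 148.5 175.3] yaw 165.4 F [-0.4  0.1  5.4] gap 0.128
   [-2.15, -0.003, 0.029, -0.02]
   [-0.0, 2.389, 3.125, 11.52]
   [1.038, 0.0, 0.0, 0.0]
```

Call:
send_rows --series '[[[-0.3, 0, 0, 0], [-0.8, 0, 0, 0], [-1.4, 0, 0, 0], [-1.9, 0, 0, 0], [-2.15, 0, 0, 0], [-2.15, 0, 0, 0]]]'

```text
time: 6.85
eef_pos: [530.4, 148.5, 261.6]
tool_rot: [[0.002, -0.967, 0.255], [0.0, 0.255, 0.967], [-1.0, -0.002, 0.001]]
contact_force: [-0.3, 0.2, -1.5]
finger_gap: 0.134
```

Call:
send_rows --series '[[[0, 0.25, 0.31, 1], [0, 0.6, 0.75, 2.5], [0, 0.96, 1.2, 4], [0, 1.3, 1.7, 5.7], [0, 1.65, 2.2, 7.5], [0, 2, 2.6, 9.2], [0, 2.3, 2.9, 10.7], [0, 2.39, 3.1, 11.5], [0, 2.39, 3.1, 11.5]]]'

```text
time: 7.75
eef_pos: [467.8, 293.4, 258.7]
tool_rot: [[-0.002, -0.306, 0.952], [-0.001, 0.952, 0.306], [-1.0, -0.0, -0.002]]
contact_force: [0.6, 0.3, -0.8]
finger_gap: 0.131
```

Call:
send_rows --series '[[[0.3, 0, 0, 0], [0.6, 0, 0, 0], [0.9, 0, 0, 0], [1.04, 0, 0, 0], [1.04, 0, 0, 0], [1.04, 0, 0, 0]]]'

```text
time: 8.35
eef_pos: [469.0, 292.5, 218.4]
tool_rot: [[-0.0, -0.304, 0.953], [-0.0, 0.953, 0.304], [-1.0, -0.0, -0.0]]
contact_force: [0.6, -0.1, -0.9]
finger_gap: 0.129
```

```bash
python3 - <<'E'
from h import *
plan([])
s=eyes.get_image("side");crop(s,255,115,120,100,6,"s3.png");cv2.imwrite("pics/side3.png",s)
print(find("side","board_a_slot"),find("side","screw_a"),find("top","board_a_slot"))
E
```

```text
t8.3 tcp [469.  292.5 218.4] yaw 107.7 F [ 0.6 -0.1 -0.9] gap 0.129
[([468.4, 292.6, 202.9], 0.86), ([455.6, 328.4, 175.5], 0.57)] [([455.1, 327.2, 176.6], 0.72), ([587.8, 369.1, 173.6], 0.72), ([635.5, -323.5, 2.2], 0.37)] []
```

View pics/s3.png

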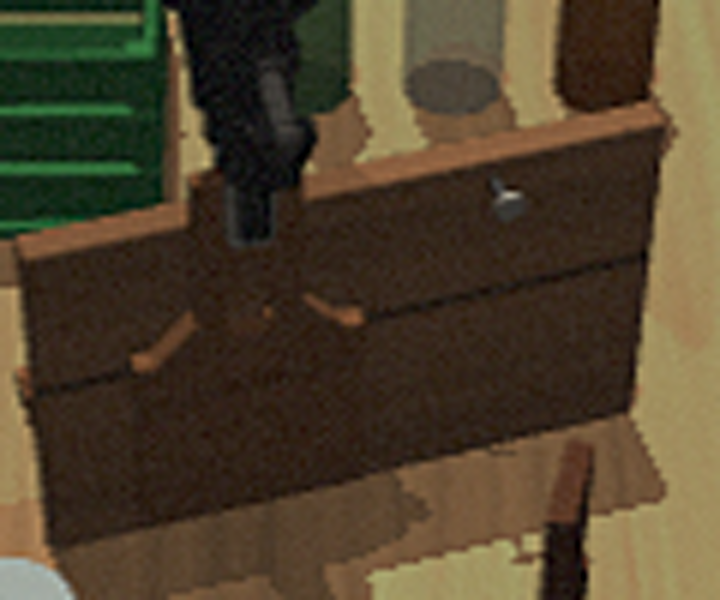

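```bash
python3 - <<'E'
from h import *
s=cv2.imread("pics/side3.png");g=(255*np.clip(s[135:185,275:325]/90.,0,1)**.6).astype(np.uint8)
cv2.imwrite("pics/s3e.png",cv2.resize(g,None,fx=12,fy=12,interpolation=cv2.INTER_CUBIC))
u=np.array([.953,.304,0]);o=np.array([469,292.5,0]);n=np.array([.304,-.953,0])*6
z0=201.5
for nm,q in [("top",o+n+[0,0,250]),("slot",o+n+[0,0,z0]),("hole",o+n+[0,0,z0-26.5]),("hL",o+n+u*25+[0,0,215]),("hR",o+n-u*25+[0,0,215]),("bl",o+n-u*55+[0,0,155]),("br",o+n+u*55+[0,0,155]),("head",np.array([460.5,321.5,175]))]: print(nm,((proj("side",q)-[275,135]+.5)*12).round(0))
E
```

```text
top [[253. 128.]]
slot [[257. 304.]]
hole [[259. 396.]]
hL [[363. 234.]]
hR [[147. 279.]]
bl [[ 29. 515.]]
br [[487. 414.]]
head [[213. 298.]]
```

View pics/s3e.png

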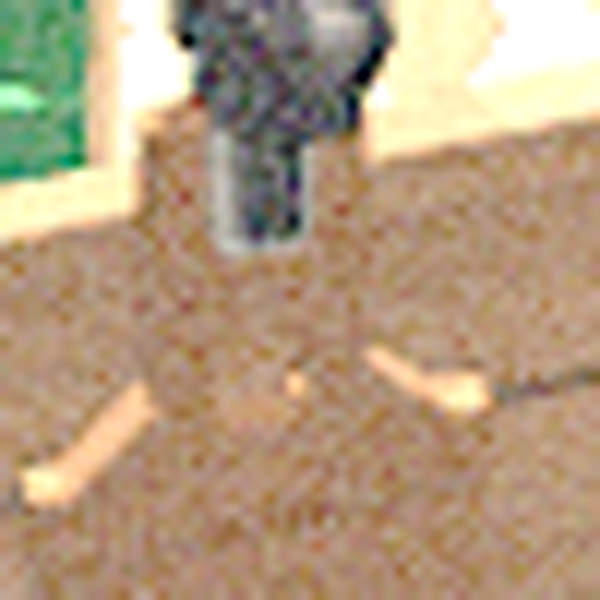

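```bash
python3 - <<'E'
from h import *
u=np.array([.953,.304,0])
for c,pts in [("side",[(292.5,159),(339.5,148.2)]),("top",[(181.5,282.7),(163.5,216.3)])]:
  im=cv2.imread(f"pics/{c}0.png").astype(float).mean(2)
  for (x,y) in pts:
    x0,y0=int(x)-5,int(y)-5;w=im[y0:y0+11,x0:x0+11]
    print(w.round(0).astype(int)) if (c=="side") else 0
    q=np.clip(w-95,0,None) if c=="side" else np.clip(w-120,0,None)
    Y,X=np.mgrid[y0:y0+11,x0:x0+11];uv=[(q*X).sum()/q.sum(),(q*Y).sum()/q.sum()]
    r=ray(c,[uv],175)[0];print(c,np.round(uv,2),r.round(1),"u",round(float(r@u),1))
E
```

```text
[[ 39  40  44  40  29  42  42  39  34  39  34]
 [ 38  39  32  69  63  35  35  37  35  36  43]
 [ 39  38  39  56  74  34  23  33  26  37  36]
 [ 36  35  43  33 103 145 150  90  41  36  39]
 [ 39  41  37  66 114  82  62  74  52  36  44]
 [ 42  37  40  93  74  57  47  60  44  44  43]
 [ 41  39  34  72  62  58  55  59  50  44  42]
 [ 43  41  38  45  56  60  62  42  39  37  33]
 [ 42  45  40  37  39  39  39  43  41  45  35]
 [ 43  37  42  35  44  38  38  38  41  38  39]
 [ 39  39  47  41  37  38  42  35  46  47  45]]
side [292.21 157.15] [460.3 330.9 175. ] u 539.2
[[ 41  38  37  35  36  41  44  37  40  44  45]
 [ 42  47  34  41  47  41  48  42  38  44  44]
 [ 45  46  30  67  64  43  42  40  39  47  44]
 [ 44  43  33  53  71  44  31  33  42  38  44]
 [ 36  37  37  30  98 170 160 106  54  34  38]
 [ 44  37  33  57  98  81  69  56  50  34  38]
 [ 29  32  34  61  65  53  56  60  50  38  39]
 [ 30  41  30  44  54  57  57  54  50  34  42]
 [ 43  43  37  34  45  56  53  40  39  37  44]
 [ 36  40  37  35  39  39  33  41  39  38  45]
 [ 36  41  40  46  37  40  42  43  38  42  38]]
side [339.52 147.02] [594.7 374.5 175. ] u 680.7
top [180.85 282.65] [460.2 320.2 175. ] u 535.9
top [163.   215.41] [594.3 364.5 175. ] u 677.2
```

Call:
send_rows --series '[[[0, 0.1, 0.04, 0], [0, 0.25, 0.04, 0], [0, 0.4, 0.04, 0], [0, 0.5, 0.04, 0], [0, 0.6, 0.04, 0], [0, 0.68, 0.04, 0], [0, 0.76, 0.04, 0], [0, 0.84, 0.04, 0], [0, 0.84, 0.04, 0]]]'

```text
time: 9.45
eef_pos: [460.1, 325.5, 218.5]
tool_rot: [[-0.0, -0.305, 0.952], [0.0, 0.952, 0.305], [-1.0, 0.0, -0.0]]
contact_force: [-0.8, 0.6, -1.0]
finger_gap: 0.133
```

Call:
send_rows --series '[[[0, 0.04, 0, 0], [0, 0.08, 0, 0], [0, 0.12, 0, 0], [0, 0.16, 0, 0], [0, 0.16, 0, 0]]]'

```text
time: 9.95
eef_pos: [458.2, 331.4, 218.5]
tool_rot: [[0.0, -0.304, 0.953], [0.0, 0.953, 0.304], [-1.0, 0.0, 0.0]]
contact_force: [-0.2, -0.9, -1.5]
finger_gap: 0.13
```

Call:
send_rows --series '[[[0, 0.03, 0, 0], [0, 0.06, 0, 0], [0, 0.09, 0, 0], [0, 0.12, 0, 0], [0, 0.12, 0, 0]]]'

```text
time: 10.45
eef_pos: [457.7, 333.3, 218.5]
tool_rot: [[0.002, -0.303, 0.953], [-0.006, 0.953, 0.303], [-1.0, -0.006, 0.0]]
contact_force: [2.8, -8.2, 0.3]
finger_gap: 0.128
```

Call:
send_rows --series '[[[0, -0.07, 0, 0], [0, -0.14, 0, 0], [0, -0.14, 0, 0], [0.08, -0.14, 0, 0], [0.16, -0.14, 0, 0], [0.24, -0.14, 0, 0], [0.32, -0.14, 0, 0], [0.4, -0.14, 0, 0], [0.4, -0.14, 0, 0]]]'

```text
time: 11.35
eef_pos: [457.8, 330.3, 201.7]
tool_rot: [[-0.002, -0.304, 0.953], [-0.001, 0.953, 0.304], [-1.0, -0.0, -0.002]]
contact_force: [-1.0, -0.7, -2.2]
finger_gap: 0.13
```

```bash
python3 - <<'E'
from h import *
plan([])
E
```

```text
t11.3 tcp [457.8 330.3 201.7] yaw 107.7 F [-1.  -0.7 -2.2] gap 0.130
```

Call:
send_rows --series '[[[0.06, 0, 0, 0], [0.12, 0, 0, 0], [0.18, 0, 0, 0], [0.22, 0, 0, 0], [0.25, 0, 0, 0], [0.25, 0, 0, 0]]]'

```text
time: 11.95
eef_pos: [458.0, 330.3, 192.1]
tool_rot: [[-0.001, -0.304, 0.953], [-0.0, 0.953, 0.304], [-1.0, -0.0, -0.001]]
contact_force: [-5.2, -1.8, -1.1]
finger_gap: 0.131
```

Call:
send_rows --series '[[[0.02, 0, 0, 0], [0.04, 0, 0, 0], [0.06, 0, 0, 0], [0.06, 0, 0, 0]]]'

```text
time: 12.35
eef_pos: [458.1, 330.4, 191.5]
tool_rot: [[0.0, -0.304, 0.953], [0.0, 0.953, 0.304], [-1.0, 0.0, 0.0]]
contact_force: [-7.7, -4.0, 10.6]
finger_gap: 0.131
```

Call:
send_rows --series '[[[0, 0, -0.02, 0], [0, 0, -0.02, 0]]]'

```text
time: 12.55
eef_pos: [458.0, 330.4, 191.5]
tool_rot: [[0.001, -0.304, 0.953], [0.001, 0.953, 0.304], [-1.0, 0.0, 0.002]]
contact_force: [-7.3, -2.6, 8.6]
finger_gap: 0.129
```

Call:
send_rows --series '[[[0, 0, 0, 0], [0, 0, 0, 0], [0, 0, 0, 0], [0, 0, 0, 0]]]' --gripper 0.3

```text
time: 12.95
eef_pos: [458.3, 330.4, 190.1]
tool_rot: [[0.001, -0.304, 0.953], [0.0, 0.953, 0.304], [-1.0, 0.0, 0.001]]
contact_force: [0.1, -0.1, -0.4]
finger_gap: 0.354
```

Call:
send_rows --series '[[[-0.3, 0, 0, 0], [-0.7, 0, 0, 0], [-1.2, 0, 0, 0], [-2.2, 0, 0, 0], [-3.4, 0, 0, 0], [-3.4, 0, 0, 0]]]'

```text
time: 13.55
eef_pos: [460.5, 331.8, 333.9]
tool_rot: [[0.011, -0.304, 0.953], [0.006, 0.953, 0.304], [-1.0, 0.002, 0.012]]
contact_force: [1.0, 1.2, 0.1]
finger_gap: 0.352
```

```bash
python3 - <<'E'
from h import *
plan([(601.5,142,327,165.5),(601.5,142,174,165.5)])
s=eyes.get_image("side");cv2.imwrite("pics/side4.png",s)
g=(255*np.clip(s[125:215,255:375]/130.,0,1)**.6).astype(np.uint8)
cv2.imwrite("pics/s4e.png",cv2.resize(g,None,fx=5,fy=5,interpolation=cv2.INTER_CUBIC))
print(find("side","board_a_slot"),find("side","cup_a"))
E
```

```text
t13.6 tcp [460.5 331.8 333.9] yaw 107.7 F [1.  1.2 0.1] gap 0.352
   [0.172, -5.592, 1.914, -11.556]
   [3.825, 0.0, 0.0, 0.0]
[([459.4, 329.4, 174.6], 0.58)] [([535.5, -279.1, 0.2], 0.84), ([428.8, -338.5, -3.6], 0.76), ([636.0, -323.7, 3.3], 0.73)]
```

View pics/s4e.png

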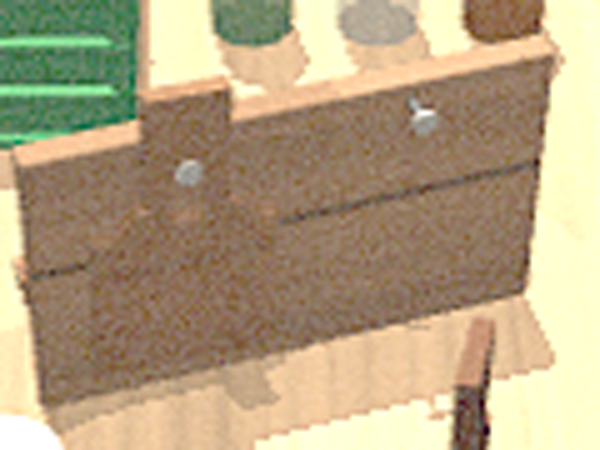

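```bash
python3 - <<'E'
from h import *
u=np.array([.953,.304]);n=np.array([.304,-.953])
q=676*u+(-175.5+40)*n
plan([(603.3,142.4,326,165.4),(603.3,142.4,174,165.4),(603.3,142.4,260,165.4),(*q,260,107.7),(*q,218.5,107.7)],p=(458.3,330.4,326.1),yaw=107.7);print(q)
E
```

```text
t13.7 tcp [457.9 330.3 326.5] yaw 107.7 F [-0.7 -0.6  0.1] gap 0.352
   [0.003, -5.58, 2.024, -11.54]
   [3.8, 0.0, 0.0, 0.0]
   [-2.15, 0.0, 0.0, 0.0]
   [-0.0, 1.218, 4.649, 11.54]
   [1.038, 0.0, 0.0, 0.0]
[603.036  334.6355]
```

Call:
send_rows --series '[[[0, -1, 0.36, -1.6], [0, -2, 0.73, -3.2], [0, -3, 1.1, -4.8], [0, -4, 1.45, -6.4], [0, -4.8, 1.74, -8], [0, -5.3, 1.92, -9.6], [0, -5.58, 2.02, -11], [0, -5.58, 2.02, -11.54], [0, -5.58, 2.02, -11.54]]]'

```text
time: 14.6
eef_pos: [602.1, 141.5, 324.2]
tool_rot: [[-0.003, -0.967, 0.253], [-0.0, 0.253, 0.967], [-1.0, 0.003, -0.001]]
contact_force: [0.4, 0.2, 0.1]
finger_gap: 0.346
```

Call:
send_rows --series '[[[0.9, 0, 0, 0], [1.8, 0, 0, 0], [2.6, 0, 0, 0], [3.2, 0, 0, 0], [3.6, 0, 0, 0], [3.8, 0, 0, 0], [3.8, 0, 0, 0]]]'

```text
time: 15.3
eef_pos: [601.3, 142.4, 172.5]
tool_rot: [[-0.003, -0.968, 0.252], [-0.0, 0.252, 0.968], [-1.0, 0.003, -0.001]]
contact_force: [-0.8, -0.1, 0.5]
finger_gap: 0.352
```

Call:
send_rows --series '[[[0, 0, 0, 0], [0, 0, 0, 0], [0, 0, 0, 0], [0, 0, 0, 0], [0, 0, 0, 0]]]' --gripper 1

```text
time: 15.8
eef_pos: [603.2, 142.3, 175.1]
tool_rot: [[0.002, -0.968, 0.252], [0.0, 0.252, 0.968], [-1.0, -0.002, 0.001]]
contact_force: [0.1, 0.7, 3.9]
finger_gap: 0.129
```

Call:
send_rows --series '[[[-0.3, 0, 0, 0], [-0.8, 0, 0, 0], [-1.4, 0, 0, 0], [-1.9, 0, 0, 0], [-2.15, 0, 0, 0], [-2.15, 0, 0, 0]]]'

```text
time: 16.4
eef_pos: [603.4, 142.3, 261.8]
tool_rot: [[0.003, -0.968, 0.252], [0.0, 0.252, 0.968], [-1.0, -0.003, 0.001]]
contact_force: [-0.5, 0.2, -1.8]
finger_gap: 0.127
```

Call:
send_rows --series '[[[0, 0.12, 0.46, 1.15], [0, 0.3, 1.2, 2.9], [0, 0.5, 1.9, 4.6], [0, 0.7, 2.6, 6.2], [0, 0.87, 3.3, 7.8], [0, 1.03, 3.9, 9.3], [0, 1.15, 4.4, 10.7], [0, 1.22, 4.65, 11.54], [0, 1.22, 4.65, 11.54]]]'

```text
time: 17.3
eef_pos: [601.2, 335.8, 258.0]
tool_rot: [[-0.003, -0.307, 0.952], [-0.001, 0.952, 0.307], [-1.0, 0.0, -0.003]]
contact_force: [0.9, 0.1, -1.2]
finger_gap: 0.132
```

Call:
send_rows --series '[[[0.3, 0, 0, 0], [0.6, 0, 0, 0], [0.9, 0, 0, 0], [1.04, 0, 0, 0], [1.04, 0, 0, 0], [1.04, 0, 0, 0]]]'

```text
time: 17.9
eef_pos: [602.3, 334.3, 218.5]
tool_rot: [[-0.0, -0.304, 0.953], [-0.0, 0.953, 0.304], [-1.0, -0.0, -0.0]]
contact_force: [0.1, 0.0, -2.1]
finger_gap: 0.13
```

```bash
python3 - <<'E'
from h import *
plan([])
s=eyes.get_image("side");cv2.imwrite("pics/side5.png",s)
st=ctrl.observe();o=st["eef_pos"]*[1,1,0];u=np.array([.953,.304,0]);n=np.array([.304,-.953,0])*6
c0=proj("side",o+n+[0,0,201.5])[0].round().astype(int)-[25,25];x0,y0=c0
g=(255*np.clip(s[y0:y0+50,x0:x0+50]/90.,0,1)**.6).astype(np.uint8)
cv2.imwrite("pics/s5e.png",cv2.resize(g,None,fx=12,fy=12,interpolation=cv2.INTER_CUBIC))
for nm,q in [("hL",o+n+u*25+[0,0,215]),("hR",o+n-u*25+[0,0,215]),("bl",o+n-u*55+[0,0,155]),("br",o+n+u*55+[0,0,155]),("hole",o+n+[0,0,175])]: print(nm,((proj("side",q)-c0+.5)*12).round(0))
print(find("side","board_a_slot"))
print(o@u)
E
```

```text
t17.9 tcp [602.3 334.3 218.5] yaw 107.7 F [ 0.1  0.  -2.1] gap 0.130
hL [[407. 233.]]
hR [[202. 276.]]
bl [[ 69. 509.]]
br [[505. 414.]]
hole [[294. 394.]]
[([458.8, 331.7, 177.1], 0.91), ([565.7, 150.8, 0.0], 0.29)]
675.9295428601481
```

View pics/s5e.png

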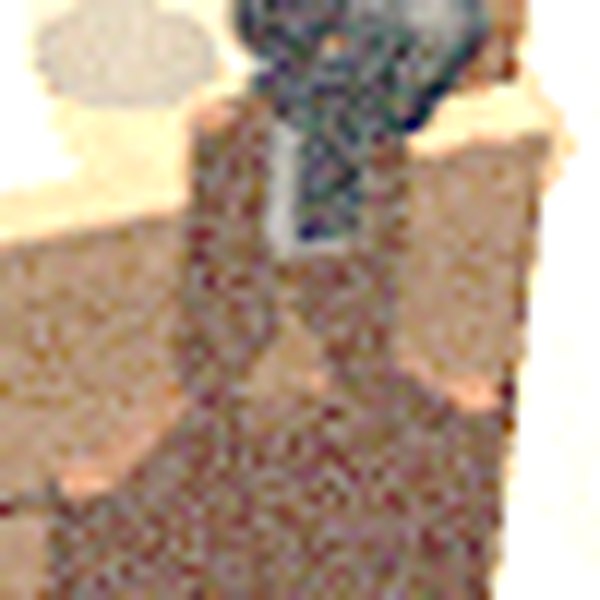

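Call:
send_rows --series '[[[0, 0.1, 0.05, 0], [0, 0.25, 0.05, 0], [0, 0.4, 0.05, 0], [0, 0.5, 0.05, 0], [0, 0.6, 0.05, 0], [0, 0.68, 0.05, 0], [0, 0.76, 0.05, 0], [0, 0.84, 0.05, 0], [0, 0.84, 0.05, 0]]]'

```text
time: 18.9
eef_pos: [593.8, 367.6, 218.5]
tool_rot: [[-0.0, -0.305, 0.952], [0.0, 0.952, 0.305], [-1.0, 0.0, 0.0]]
contact_force: [0.4, 0.6, -1.6]
finger_gap: 0.128
```

Call:
send_rows --series '[[[0, 0.04, 0, 0], [0, 0.08, 0, 0], [0, 0.12, 0, 0], [0, 0.16, 0, 0], [0, 0.16, 0, 0]]]'

```text
time: 19.4
eef_pos: [591.9, 373.4, 218.5]
tool_rot: [[-0.0, -0.304, 0.953], [0.0, 0.953, 0.304], [-1.0, 0.0, -0.0]]
contact_force: [0.2, -0.1, -1.2]
finger_gap: 0.134
```

Call:
send_rows --series '[[[0, 0.03, 0, 0], [0, 0.06, 0, 0], [0, 0.09, 0, 0], [0, 0.12, 0, 0], [0, 0.12, 0, 0]]]'

```text
time: 19.9
eef_pos: [590.9, 376.9, 218.5]
tool_rot: [[0.001, -0.304, 0.953], [-0.002, 0.953, 0.304], [-1.0, -0.002, 0.0]]
contact_force: [1.7, -3.9, -1.5]
finger_gap: 0.128
```

Call:
send_rows --series '[[[0, -0.05, 0, 0], [0, -0.1, 0, 0], [0, -0.1, 0, 0], [0.08, -0.1, 0, 0], [0.16, -0.1, 0, 0], [0.24, -0.1, 0, 0], [0.32, -0.1, 0, 0], [0.4, -0.1, 0, 0], [0.4, -0.1, 0, 0]]]'

```text
time: 20.8
eef_pos: [591.4, 373.8, 201.7]
tool_rot: [[-0.001, -0.304, 0.953], [-0.0, 0.953, 0.304], [-1.0, -0.0, -0.001]]
contact_force: [0.7, 0.7, -2.1]
finger_gap: 0.128
```

Call:
send_rows --series '[[[0.06, 0, 0, 0], [0.12, 0, 0, 0], [0.18, 0, 0, 0], [0.22, 0, 0, 0], [0.25, 0, 0, 0], [0.25, 0, 0, 0]]]'

```text
time: 21.4
eef_pos: [591.7, 374.0, 192.2]
tool_rot: [[-0.0, -0.304, 0.953], [-0.0, 0.953, 0.304], [-1.0, -0.0, -0.0]]
contact_force: [0.3, -0.8, -2.1]
finger_gap: 0.129
```

Call:
send_rows --series '[[[0.02, 0, 0, 0], [0.04, 0, 0, 0], [0.06, 0, 0, 0], [0.06, 0, 0, 0]]]'

```text
time: 21.8
eef_pos: [591.8, 374.0, 191.4]
tool_rot: [[0.001, -0.304, 0.953], [0.0, 0.953, 0.304], [-1.0, 0.0, 0.001]]
contact_force: [-2.2, -0.9, 4.1]
finger_gap: 0.131
```

Call:
send_rows --series '[[[0, 0, 0, 0], [0, 0, 0, 0], [0, 0, 0, 0], [0, 0, 0, 0]]]' --gripper 0.3

```text
time: 22.2
eef_pos: [591.8, 374.0, 189.9]
tool_rot: [[-0.0, -0.304, 0.953], [-0.0, 0.953, 0.304], [-1.0, -0.0, -0.0]]
contact_force: [1.4, 0.1, -0.9]
finger_gap: 0.353
```

Call:
send_rows --series '[[[-0.3, 0, 0, 0], [-0.7, 0, 0, 0], [-1.2, 0, 0, 0], [-2.2, 0, 0, 0], [-3.4, 0, 0, 0], [-3.4, 0, 0, 0], [-3.4, 0, 0, 0]]]'

```text
time: 22.9
eef_pos: [592.6, 374.4, 328.7]
tool_rot: [[0.004, -0.304, 0.953], [0.002, 0.953, 0.304], [-1.0, 0.001, 0.005]]
contact_force: [0.1, -0.3, -1.4]
finger_gap: 0.349
```

```bash
python3 - <<'E'
from h import *
plan([]);print(ctrl.observe()["joints"].round(2))
s=eyes.get_image("side");t=eyes.get_image("top");cv2.imwrite("pics/side6.png",s);cv2.imwrite("pics/top6.png",t)
A=cv2.resize((255*np.clip(s[125:225,255:375]/130.,0,1)**.6).astype(np.uint8),(360,300),interpolation=cv2.INTER_CUBIC)
B=cv2.resize(t[180:330,320:520],(400,300),interpolation=cv2.INTER_CUBIC)
C=cv2.resize(s[260:450,240:430],(300,300),interpolation=cv2.INTER_CUBIC)
C=cv2.resize(s[270:450,250:430],(300,300),interpolation=cv2.INTER_CUBIC)
cv2.imwrite("pics/m6.png",np.vstack([np.hstack([A,C,np.zeros((300,140,3),np.uint8)]),np.hstack([cv2.resize(t[180:330,320:520],(400,300),interpolation=cv2.INTER_CUBIC),cv2.resize(t[190:330,440:540],(400,300),interpolation=cv2.INTER_CUBIC)])]))
for c in ["top","side"]: print(find(c,"cup_a",5),find(c,"cup_a_center",5))
E
```

```text
t22.9 tcp [592.6 374.4 328.7] yaw 107.7 F [ 0.1 -0.3 -1.4] gap 0.349
[ 0.46  0.6   0.49  1.45 -0.    0.15]
[([432.3, -341.4, 0.9], 0.87), ([530.1, -278.7, -1.5], 0.83), ([636.6, -325.7, 2.1], 0.74), ([368.5, 83.1, -0.4], 0.16)] [([529.2, -276.9, 35.0], 0.69), ([587.2, 375.9, 176.7], 0.34)]
[([426.6, -338.9, -3.0], 0.96), ([635.0, -326.1, 0.8], 0.74), ([532.7, -281.4, 1.9], 0.6)] [([534.8, -279.9, 34.0], 0.94), ([758.4, -194.1, -6.0], 0.48)]
```

View pics/m6.png

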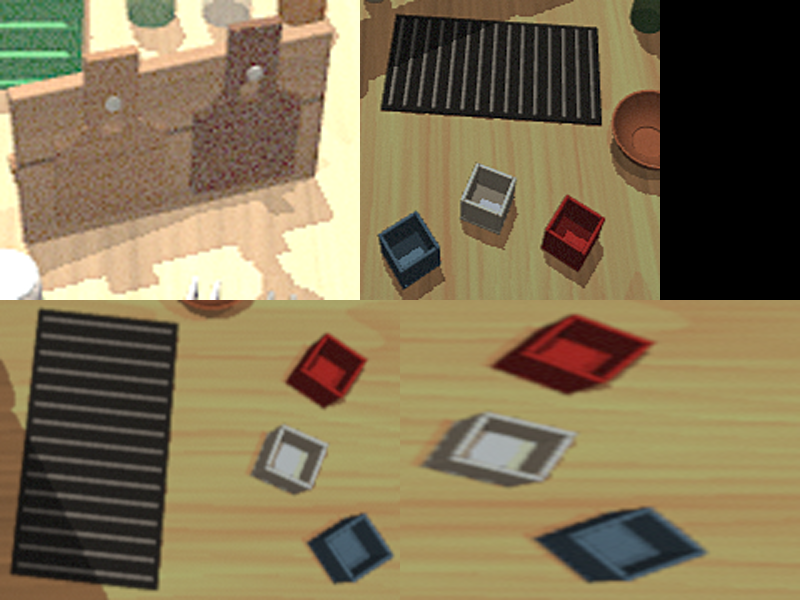

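Both boards hang with the screw heads in front: (113,103) and (255,72) in the upper-left pane. All three cups stand mouth-up. Next I'll fit the cup and mat poses from their silhouettes.

```bash
cat > fit.py <<'E'
from h import *
from scipy.optimize import minimize
def mask(im,c):
    h=cv2.cvtColor(im,cv2.COLOR_BGR2HSV).astype(int);H,S,V=h[...,0],h[...,1],h[...,2]
    if c=="red": m=((H<6)|(H>174))&(S>190)&(V>35)
    if c=="blue": m=(H>95)&(H<125)&(S>50)&(V>20)
    if c=="white": m=(S<75)&(V>65)
    return m.astype(np.uint8)
def fitcup(c,x0,y0,size=(56,56,62),z0=0,yaws=(0,30,60),ims=None,show=None):
    ims=ims or {k:eyes.get_image(k) for k in ("top","side")};M={}
    for k,im in ims.items():
        m=mask(im,c);u,v=proj(k,[x0,y0,31])[0].round().astype(int);w=np.zeros_like(m);r=40
        w[v-r:v+r,u-r:u+r]=m[v-r:v+r,u-r:u+r];w=cv2.morphologyEx(w,cv2.MORPH_OPEN,np.ones((2,2),np.uint8))
        cs,_=cv2.findContours(w,cv2.RETR_EXTERNAL,cv2.CHAIN_APPROX_NONE);b=max(cs,key=cv2.contourArea)
        M[k]=(cv2.convexHull(b),(u-r,v-r))
    def cost(p,sz):
        a=np.radians(p[2]);R=np.array([[np.cos(a),-np.sin(a)],[np.sin(a),np.cos(a)]])
        pts=np.array([[*(R@[i*sz[0]/2,j*sz[1]/2]+p[:2]),z0+k*sz[2]] for i in(-1,1) for j in(-1,1) for k in(0,1)]);J=0
        for k,(b,o) in M.items():
            q=cv2.convexHull(proj(k,pts+[0,0,0]).astype(np.float32));f=lambda x:((np.asarray(x,float).reshape(-1,2)-o+.5)*8*16).astype(np.int32)
            A=np.zeros((640,640),np.uint8);B=A.copy();cv2.fillConvexPoly(A,f(q),1,shift=4);
            bb=((b.reshape(-1,2)-o+.5)*8).astype(np.int32);cv2.fillConvexPoly(B,bb,1);B=cv2.dilate(B,np.ones((9,9)))
            J+=1-(A&B).sum()/(A|B).sum()
        return J
    best=min((minimize(cost,[x0,y0,y],args=(size,),method="Nelder-Mead",options=dict(initial_simplex=[[x0,y0,y],[x0+12,y0,y],[x0,y0+12,y],[x0,y0,y+15]],maxiter=120)) for y in yaws),key=lambda r:r.fun)
    print(c,best.x.round(1),"1-IoU sum %.3f"%best.fun);return best.x
E
python3 - <<'E'
from fit import *
ims={k:cv2.imread(f"pics/{k}6.png") for k in("top","side")}
for c,x,y in [("white",533,-279),("red",636,-325),("blue",430,-340)]: fitcup(c,x,y,ims=ims)
r=ray("top",[[340,185.5],[409,192],[399,324.5],[326,317.5]],6);print(r.round(0).tolist())
C=(np.array([[384+0,15],[598,27],[601,124],[382,111]],float)-[360,0])*.6+[250,270]
C[0]=(np.array([397,15])-[360,0])*.6+[250,270]
r=ray("side",C,6);print(r.round(0).tolist())
E
```

```text
white [ 531.  -281.1  -22.3] 1-IoU sum 0.184
red [ 635.5 -330.7   47.8] 1-IoU sum 1.183
blue [ 432.9 -342.5   31.3] 1-IoU sum 0.210
[[713.0, 4.0, 6.0], [698.0, -162.0, 6.0], [384.0, -131.0, 6.0], [399.0, 36.0, 6.0]]
[[404.0, 38.0, 6.0], [721.0, 8.0, 6.0], [701.0, -161.0, 6.0], [388.0, -133.0, 6.0]]
```

```bash
python3 - <<'E'
from h import *
plan([(560,50,326,40),(531,-281,120,-22.3),(531,-281,22,-22.3),(531,-281,62,-22.3),(540,-177.6,62,-5.4),(540,-177.6,23,-5.4)],p=(591.8,374,326),yaw=107.7)
E
```

```text
t23.2 tcp [591.2 373.7 324.6] yaw 107.7 F [ 0.6  0.1 -0.2] gap 0.351
   [-0.0, -7.475, -3.22, 13.54]
   [5.15, -5.874, 5.873, 12.46]
   [2.45, 0.0, 0.0, 0.0]
   [-1.0, 0.0, 0.0, 0.0]
   [-0.0, -0.773, -2.477, -3.38]
   [0.975, 0.0, 0.0, 0.0]
```

Call:
send_rows --series '[[[0, -1, -0.43, 1.5], [0, -2.1, -0.9, 3.2], [0, -3.2, -1.38, 4.9], [0, -4.3, -1.85, 6.6], [0, -5.4, -2.3, 8.3], [0, -6.4, -2.75, 10], [0, -7.1, -3.05, 11.7], [0, -7.475, -3.22, 13.2], [0, -7.475, -3.22, 13.54], [0, -7.475, -3.22, 13.54]]]' --gripper -1

```text
time: 24.2
eef_pos: [559.8, 50.0, 325.7]
tool_rot: [[-0.001, 0.766, 0.643], [0.001, 0.643, -0.766], [-1.0, -0.0, -0.001]]
contact_force: [-0.6, -0.2, -0.1]
finger_gap: 1.002
```

Call:
send_rows --series '[[[0.4, -0.6, 0.6, 1.5], [1, -1.3, 1.3, 3], [1.6, -2, 2, 4.7], [2.3, -2.8, 2.8, 6.4], [3, -3.6, 3.6, 8.1], [3.7, -4.4, 4.4, 9.8], [4.4, -5.1, 5.1, 11.4], [5, -5.6, 5.6, 12.46], [5.15, -5.87, 5.87, 12.46], [5.15, -5.874, 5.873, 12.46]]]'

```text
time: 25.2
eef_pos: [530.7, -281.3, 118.6]
tool_rot: [[-0.002, 0.926, -0.378], [0.002, -0.378, -0.926], [-1.0, -0.002, -0.001]]
contact_force: [-0.2, -0.0, 0.7]
finger_gap: 0.998
```

```bash
python3 - <<'E'
from fit import *
plan([]);fitcup("white",531,-281)
E
```

```text
t25.2 tcp [ 530.7 -281.3  118.6] yaw -22.2 F [-0.2 -0.   0.7] gap 0.998
white [ 533.  -279.   -24.9] 1-IoU sum 0.182
```

Call:
send_rows --series '[[[0.5, 0, 0, 0], [1.2, 0, 0, 0], [1.9, 0, 0, 0], [2.3, 0, 0, 0], [2.45, 0, 0, 0], [2.45, 0, 0, 0]]]'

```text
time: 25.9
eef_pos: [531.8, -279.6, 22.7]
tool_rot: [[0.0, 0.926, -0.377], [0.0, -0.377, -0.926], [-1.0, 0.0, -0.0]]
contact_force: [0.2, 0.1, 0.2]
finger_gap: 1.001
```

Call:
send_rows --series '[[[0, 0, 0, 0], [0, 0, 0, 0], [0, 0, 0, 0], [0, 0, 0, 0], [0, 0, 0, 0]]]' --gripper 1

```text
time: 26.4
eef_pos: [532.2, -281.5, 23.8]
tool_rot: [[0.003, 0.925, -0.379], [-0.001, -0.379, -0.925], [-1.0, 0.003, 0.0]]
contact_force: [-0.4, 1.4, 6.3]
finger_gap: 0.646
```

Call:
send_rows --series '[[[-0.4, 0, 0, 0], [-0.8, 0, 0, 0], [-1, 0, 0, 0], [-1, 0, 0, 0]]]'

```text
time: 26.8
eef_pos: [532.0, -281.7, 63.5]
tool_rot: [[0.002, 0.925, -0.379], [-0.002, -0.379, -0.925], [-1.0, 0.003, 0.001]]
contact_force: [0.4, 0.8, -1.1]
finger_gap: 0.647
```

Call:
send_rows --series '[[[0, -0.1, -0.4, -0.6], [0, -0.3, -1, -1.5], [0, -0.5, -1.6, -2.3], [0, -0.67, -2.2, -3], [0, -0.77, -2.48, -3.4], [0, -0.77, -2.48, -3.4]]]'

```text
time: 27.4
eef_pos: [539.5, -175.3, 61.4]
tool_rot: [[-0.002, 0.996, -0.089], [0.001, -0.089, -0.996], [-1.0, -0.002, -0.001]]
contact_force: [-0.3, -0.7, -1.1]
finger_gap: 0.646
```

```bash
python3 - <<'E'
from fit import *
plan([]);t=eyes.get_image("top");cv2.imwrite("pics/top7.png",t);s=eyes.get_image("side");cv2.imwrite("pics/side7.png",s)
cv2.imwrite("pics/m7.png",np.hstack([cv2.resize(t[180:340,330:530],(400,320),interpolation=cv2.INTER_CUBIC),cv2.resize(s[280:440,240:440],(400,320),interpolation=cv2.INTER_CUBIC)]))
E
```

```text
t27.4 tcp [ 539.5 -175.3   61.4] yaw -5.1 F [-0.3 -0.7 -1.1] gap 0.646
```

View pics/m7.png

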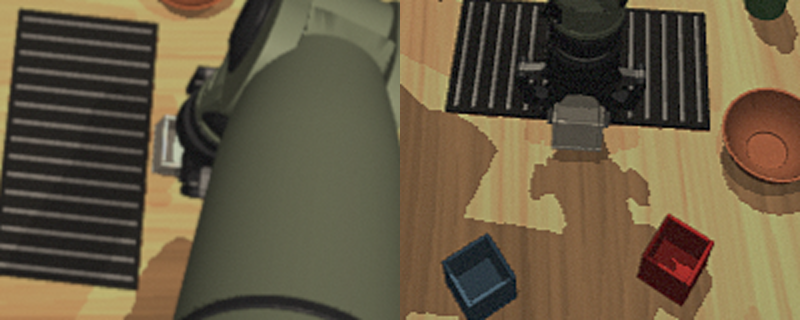

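Call:
send_rows --series '[[[0.4, 0, 0.02, 0], [0.7, 0, 0.02, 0], [0.9, 0, 0.02, 0], [0.97, 0, 0.02, 0], [0.97, 0, 0.02, 0]]]'

```text
time: 28.0
eef_pos: [539.5, -179.0, 23.9]
tool_rot: [[-0.001, 0.996, -0.093], [-0.0, -0.093, -0.996], [-1.0, -0.001, 0.001]]
contact_force: [-3.4, 1.0, 7.4]
finger_gap: 0.644
```

Call:
send_rows --series '[[[0, 0, -0.03, 0], [0, 0, -0.06, 0], [0, 0, -0.09, 0], [0, 0, -0.09, 0]]]'

```text
time: 28.4
eef_pos: [541.0, -176.3, 23.9]
tool_rot: [[0.001, 0.996, -0.093], [-0.003, -0.093, -0.996], [-1.0, 0.001, 0.003]]
contact_force: [-2.6, -4.2, 5.5]
finger_gap: 0.652
```

Call:
send_rows --series '[[[0, 0, -0.03, 0], [0, 0, -0.06, 0], [0, 0, -0.09, 0], [0, 0, -0.09, 0]]]'

```text
time: 28.8
eef_pos: [541.0, -175.9, 24.2]
tool_rot: [[-0.001, 0.996, -0.094], [-0.01, -0.094, -0.995], [-1.0, 0.0, 0.01]]
contact_force: [-3.8, -13.6, 5.3]
finger_gap: 0.646
```

Call:
send_rows --series '[[[0, 0, 0.06, 0], [0, 0, 0.06, 0], [0, 0, 0.06, 0], [0, 0, 0.06, 0], [0, 0, 0.06, 0]]]' --gripper -0.7

```text
time: 29.3
eef_pos: [540.5, -173.1, 23.1]
tool_rot: [[-0.0, 0.996, -0.092], [0.001, -0.092, -0.996], [-1.0, -0.0, -0.001]]
contact_force: [-0.1, 0.3, 0.3]
finger_gap: 0.848
```

Call:
send_rows --series '[[[-0.3, 0, 0, 0], [-1, 0, 0, 0], [-1.9, 0, 0, 0], [-2.4, 0, 0, 0], [-2.4, 0, 0.5, 0], [-2.4, 0, 1.1, 0], [-2.4, 0, 1.3, 0], [-2.4, 0, 1.3, 0]]]'

```text
time: 30.1
eef_pos: [535.8, -226.1, 119.8]
tool_rot: [[0.001, 0.996, -0.094], [-0.0, -0.094, -0.996], [-1.0, 0.001, -0.0]]
contact_force: [-0.8, 0.1, 0.4]
finger_gap: 0.851
```

Call:
send_rows --series '[[[0.4, 0, 0, 0], [0.9, 0, 0, 0], [1.4, 0, 0, 0], [1.65, 0, 0, 0], [1.72, 0, 0, 0], [1.72, 0, 0, 0]]]' --gripper 1

```text
time: 30.7
eef_pos: [535.8, -224.8, 50.5]
tool_rot: [[-0.0, 0.996, -0.092], [0.0, -0.092, -0.996], [-1.0, -0.0, -0.0]]
contact_force: [-0.0, 0.1, 0.0]
finger_gap: 0.001
```

Call:
send_rows --series '[[[0, 0, -0.12, 0], [0, 0, -0.24, 0], [0, 0, -0.36, 0], [0, 0, -0.48, 0], [0, 0, -0.6, 0], [0, 0, -0.72, 0], [0, 0, -0.84, 0], [0, 0, -0.96, 0], [0, 0, -1.08, 0], [0, 0, -1.16, 0]]]'

```text
time: 31.7
eef_pos: [544.4, -195.3, 60.2]
tool_rot: [[0.007, 0.995, -0.099], [-0.036, -0.099, -0.994], [-0.999, 0.011, 0.035]]
contact_force: [-17.1, -32.9, 51.7]
finger_gap: -0.002
```

```bash
python3 - <<'E'
from fit import *
plan([]);t=eyes.get_image("top");cv2.imwrite("pics/top8.png",t);s=eyes.get_image("side");cv2.imwrite("pics/side8.png",s)
cv2.imwrite("pics/m8.png",np.hstack([cv2.resize(t[200:320,340:490],(400,320),interpolation=cv2.INTER_CUBIC),cv2.resize(s[270:390,260:410],(400,320),interpolation=cv2.INTER_CUBIC)]))
E
```

```text
t31.7 tcp [ 544.4 -195.3   60.2] yaw -5.7 F [-17.1 -32.9  51.7] gap -0.002
```

View pics/m8.png

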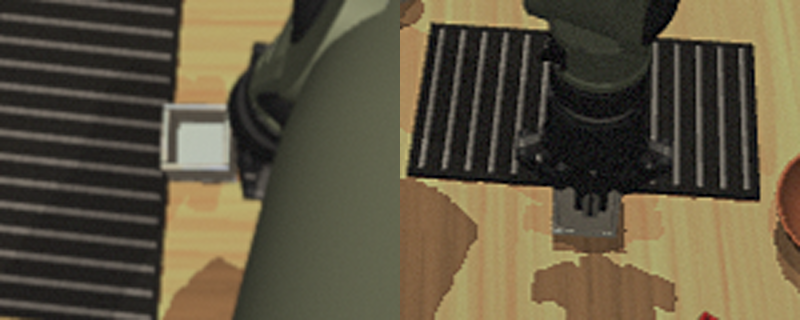

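Call:
send_rows --series '[[[-0.05, 0, 0.2, 0], [0, 0, 0.5, 0], [0, 0, 0.8, 0], [0, 0, 1.16, 0], [0, 0, 1.16, 0]]]'

```text
time: 32.3
eef_pos: [535.4, -226.5, 49.9]
tool_rot: [[-0.001, 0.996, -0.094], [0.0, -0.094, -0.996], [-1.0, -0.001, -0.0]]
contact_force: [0.4, 0.3, -0.1]
finger_gap: 0.006
```

```bash
python3 - <<'E'
from fit import *
plan([]);fitcup("white",541,-176,yaws=(-5,))
# arc table
for b,h in ((56,48),(62,44)):
    r=np.hypot(b,h);a0=np.arctan2(h,-b)
    print([(int(t),round(float((r*np.cos(a0-np.radians(t))+b)/40),2),round(float((r*np.sin(a0-np.radians(t))-h)/40),2)) for t in range(0,66,5)])
E
```

```text
t32.3 tcp [ 535.4 -226.5   49.9] yaw -5.4 F [ 0.4  0.3 -0.1] gap 0.006
white [ 538.9 -177.3   -4.6] 1-IoU sum 1.031
[(0, -0.0, -0.0), (5, 0.11, 0.12), (10, 0.23, 0.22), (15, 0.36, 0.32), (20, 0.49, 0.41), (25, 0.64, 0.48), (30, 0.79, 0.54), (35, 0.94, 0.59), (40, 1.1, 0.62), (45, 1.26, 0.64), (50, 1.42, 0.64), (55, 1.58, 0.64), (60, 1.74, 0.61), (65, 1.9, 0.58)]
[(0, 0.0, -0.0), (5, 0.1, 0.13), (10, 0.21, 0.25), (15, 0.34, 0.36), (20, 0.47, 0.46), (25, 0.61, 0.55), (30, 0.76, 0.63), (35, 0.91, 0.69), (40, 1.07, 0.74), (45, 1.23, 0.77), (50, 1.4, 0.79), (55, 1.56, 0.8), (60, 1.73, 0.79), (65, 1.89, 0.77)]
```

Call:
send_rows --series '[[[0.05, 0, -0.1, 0], [0.05, 0, -0.2, 0], [0.05, 0, -0.3, 0], [-0.07, 0, -0.41, 0], [-0.18, 0, -0.53, 0], [-0.28, 0, -0.66, 0], [-0.36, 0, -0.79, 0]]]'

```text
time: 33.1
eef_pos: [539.0, -193.5, 65.6]
tool_rot: [[0.001, 0.996, -0.092], [-0.0, -0.092, -0.996], [-1.0, 0.001, 0.0]]
contact_force: [0.0, -0.6, 0.4]
finger_gap: 0.001
```

```bash
python3 - <<'E'
from fit import *
plan([]);t=eyes.get_image("top");s=eyes.get_image("side")
cv2.imwrite("pics/m9.png",np.hstack([cv2.resize(t[200:320,340:490],(400,320),interpolation=cv2.INTER_CUBIC),cv2.resize(s[290:370,280:380],(400,320),interpolation=cv2.INTER_CUBIC)]))
E
```

```text
t33.1 tcp [ 539.  -193.5   65.6] yaw -5.3 F [ 0.  -0.6  0.4] gap 0.001
```

Call:
send_rows --series '[[[-0.07, 0, -0.15, 0], [-0.13, 0, -0.3, 0], [-0.18, 0, -0.45, 0], [-0.21, 0, -0.61, 0], [-0.23, 0, -0.77, 0], [-0.23, 0, -0.93, 0], [-0.23, 0, -1.05, 0], [-0.23, 0, -1.05, 0], [-1.4, 0, -0.3, 0], [-1.6, 0, 0, 0]]]'

```text
time: 34.2
eef_pos: [539.7, -195.3, 131.3]
tool_rot: [[0.002, 0.996, -0.092], [-0.002, -0.092, -0.996], [-1.0, 0.002, 0.001]]
contact_force: [1.5, 0.2, 0.9]
finger_gap: -0.002
```

```bash
python3 - <<'E'
from fit import *
plan([]);t=eyes.get_image("top");s=eyes.get_image("side");cv2.imwrite("pics/top10.png",t);cv2.imwrite("pics/side10.png",s)
cv2.imwrite("pics/m10.png",np.hstack([cv2.resize(t[200:320,340:490],(400,320),interpolation=cv2.INTER_CUBIC),cv2.resize(s[260:380,260:410],(400,320),interpolation=cv2.INTER_CUBIC)]))
E
```

```text
t34.2 tcp [ 539.7 -195.3  131.3] yaw -5.3 F [1.5 0.2 0.9] gap -0.002
```

View pics/m10.png

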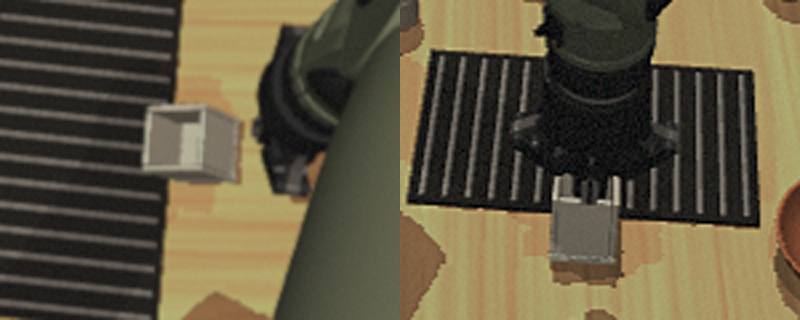

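Call:
send_rows --series '[[[-1, 0, 1, 0], [-3, 0, 3, 0], [-5, 0, 4, 0], [-5, 0, 5, 0], [-5, 0, 5, 0], [-5, 0, 5, 0], [-5, 0, 5, 0]]]' --gripper -1

```text
time: 35.0
eef_pos: [520.4, -396.5, 330.2]
tool_rot: [[0.002, 0.995, -0.096], [-0.003, -0.096, -0.995], [-1.0, 0.003, 0.003]]
contact_force: [0.4, -0.0, -0.0]
finger_gap: 0.996
```

```bash
python3 - <<'E'
from fit import *
plan([]);ims={k:eyes.get_image(k) for k in("top","side")}
for k in ims: cv2.imwrite(f"pics/{k}11.png",ims[k])
print("up");fitcup("white",541,-170,yaws=(-5,),ims=ims);print("lie");fitcup("white",541,-150,size=(56,62,56),z0=4,yaws=(-5,),ims=ims)
t,s=ims["top"],ims["side"]
cv2.imwrite("pics/m11.png",np.hstack([cv2.resize(t[220:300,370:470],(400,320),interpolation=cv2.INTER_CUBIC),cv2.resize(s[290:370,280:380],(400,320),interpolation=cv2.INTER_CUBIC)]))
E
```

```text
t35.0 tcp [ 520.4 -396.5  330.2] yaw -5.5 F [ 0.4 -0.  -0. ] gap 0.996
up
white [ 538.  -184.2   -4.3] 1-IoU sum 1.028
lie
white [ 538.  -182.6   -2.6] 1-IoU sum 1.085
```

View pics/m11.png

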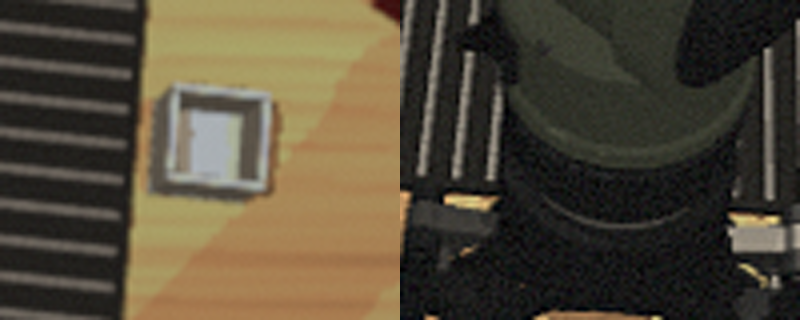

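```bash
python3 - <<'E'
from fit import *
plan([(533.2,-229.6,110,-5.4),(533.2,-229.6,16,-5.4)])
E
```

```text
t35.1 tcp [ 520.1 -392.6  327. ] yaw -5.3 F [-0.3  1.3  0.3] gap 1.000
   [5.425, -0.052, -4.088, 0.015]
   [2.35, 0.0, 0.0, 0.0]
```

Call:
send_rows --series '[[[1, -0.05, -0.8, 0], [2, -0.05, -1.6, 0], [3, -0.05, -2.4, 0], [4, -0.05, -3.2, 0], [5, -0.05, -3.8, 0], [5.42, -0.05, -4.09, 0], [5.42, -0.05, -4.09, 0], [5.42, -0.05, -4.09, 0], [5.42, -0.05, -4.09, 0]]]' --gripper 1

```text
time: 36.0
eef_pos: [534.2, -230.6, 113.2]
tool_rot: [[0.002, 0.996, -0.092], [-0.001, -0.092, -0.996], [-1.0, 0.002, 0.001]]
contact_force: [0.9, -0.3, 0.1]
finger_gap: 0.0
```

Call:
send_rows --series '[[[0.8, 0, 0, 0], [1.6, 0, 0, 0], [2.2, 0, 0, 0], [2.35, 0, 0, 0], [2.35, 0, 0, 0], [2.35, 0, -0.1, 0], [2.35, 0, -0.2, 0], [2.35, 0, -0.28, 0], [2.35, 0, -0.36, 0], [2.35, 0, -0.36, 0]]]'

```text
time: 37.0
eef_pos: [535.2, -215.4, 18.7]
tool_rot: [[0.001, 0.996, -0.092], [-0.001, -0.092, -0.996], [-1.0, 0.001, 0.001]]
contact_force: [-0.1, -1.2, 0.2]
finger_gap: 0.001
```

Call:
send_rows --series '[[[0, 0, -0.04, 0], [0, 0, -0.08, 0], [0, 0, -0.08, 0]]]'

```text
time: 37.3
eef_pos: [535.0, -212.3, 18.1]
tool_rot: [[0.0, 0.996, -0.092], [0.0, -0.092, -0.996], [-1.0, 0.0, -0.0]]
contact_force: [-0.2, -1.8, 0.9]
finger_gap: -0.0
```

Call:
send_rows --series '[[[0, 0, 0.12, 0], [-0.4, 0, 0.12, 0], [-0.75, 0, 0.12, 0], [-0.75, 0, 0.05, 0], [-0.75, 0, 0, 0], [-0.87, 0, -0.1, 0], [-0.98, 0, -0.22, 0], [-1.07, 0, -0.35, 0], [-1.16, 0, -0.49, 0], [-1.23, 0, -0.63, 0]]]'

```text
time: 38.3
eef_pos: [537.4, -186.7, 67.6]
tool_rot: [[0.0, 0.996, -0.092], [0.0, -0.092, -0.996], [-1.0, 0.0, -0.0]]
contact_force: [0.0, -0.4, 1.7]
finger_gap: -0.002
```

Call:
send_rows --series '[[[-0.06, 0, -0.15, 0], [-0.1, 0, -0.3, 0], [-0.13, 0, -0.45, 0], [-0.15, 0, -0.6, 0], [-0.15, 0, -0.75, 0], [-0.15, 0, -0.9, 0], [-0.15, 0, -1.05, 0], [-0.15, 0, -1.2, 0], [-0.15, 0, -1.35, 0], [-0.15, 0, -1.5, 0]]]'

```text
time: 39.3
eef_pos: [542.7, -127.0, 73.1]
tool_rot: [[-0.0, 0.996, -0.092], [0.0, -0.092, -0.996], [-1.0, -0.0, -0.0]]
contact_force: [-0.5, -0.8, -0.9]
finger_gap: 0.004
```

```bash
python3 - <<'E'
from fit import *
plan([]);t=eyes.get_image("top");s=eyes.get_image("side")
for k,v in (("top",t),("side",s)): cv2.imwrite(f"pics/{k}12.png",v)
cv2.imwrite("pics/m12.png",np.hstack([cv2.resize(t[220:300,360:460],(400,320),interpolation=cv2.INTER_CUBIC),cv2.resize(s[280:360,280:380],(400,320),interpolation=cv2.INTER_CUBIC)]))
E
```

```text
t39.3 tcp [ 542.7 -127.    73.1] yaw -5.3 F [-0.5 -0.8 -0.9] gap 0.004
```

View pics/m12.png

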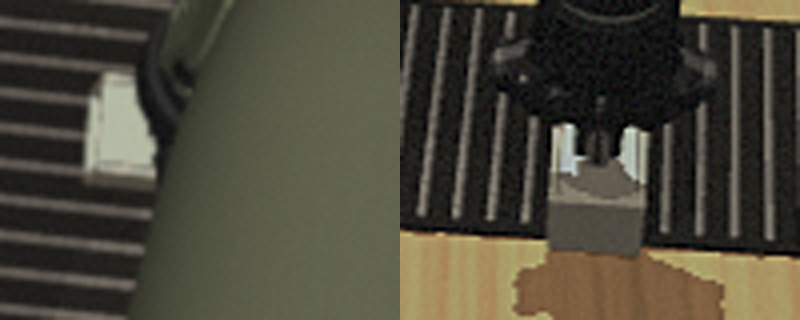

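```bash
python3 - <<'E'
from fit import *
plan([(542.7,-127,150,-5.4),(330,-300,300,-5.4)])
E
```

```text
t39.4 tcp [ 542.7 -126.7   73.2] yaw -5.2 F [-1.1  0.1  0.2] gap 0.001
   [-1.921, 0.0, 0.007, 0.034]
   [-3.75, -4.887, 4.806, 0.0]
```

Call:
send_rows --series '[[[-0.9, 0, 0, 0], [-1.9, 0, 0, 0], [-2.8, -0.8, 0.8, 0], [-3.8, -1.7, 1.7, 0], [-4.8, -2.5, 2.5, 0], [-5.5, -3.4, 3.3, 0], [-5.7, -4.2, 4.1, 0], [-5.7, -4.9, 4.8, 0], [-5.7, -4.9, 4.8, 0], [-5.7, -4.9, 4.8, 0]]]' --gripper -1

```text
time: 40.4
eef_pos: [328.3, -302.7, 302.2]
tool_rot: [[0.001, 0.995, -0.097], [-0.002, -0.097, -0.995], [-1.0, 0.001, 0.002]]
contact_force: [0.6, 0.3, -0.2]
finger_gap: 1.002
```

```bash
python3 - <<'E'
from fit import *
plan([]);ims={k:eyes.get_image(k) for k in("top","side")}
for k in ims: cv2.imwrite(f"pics/{k}13.png",ims[k])
for k in ims:
    a=fitcup("white",543,-130,size=(56,62,56),z0=6,yaws=(-5,),ims={k:ims[k]})
fitcup("white",543,-130,size=(56,62,56),z0=6,yaws=(-5,),ims=ims)
fitcup("blue",432,-342,ims=ims);fitcup("red",636,-325,ims=ims)
E
```

```text
t40.4 tcp [ 328.3 -302.7  302.2] yaw -5.6 F [ 0.6  0.3 -0.2] gap 1.002
white [ 543.6 -126.1   -5.9] 1-IoU sum 0.476
white [ 547.3 -121.7   -2.1] 1-IoU sum 0.347
white [ 546.9 -122.1   -2.6] 1-IoU sum 0.830
blue [ 432.8 -342.8   31.2] 1-IoU sum 0.220
red [ 635.8 -330.7   47.4] 1-IoU sum 1.437
```

```bash
sed -i 's/np.ones((2,2),np.uint8))/np.ones((K,K),np.uint8))/; s/^def fitcup/K=2\ndef fitcup/' fit.py; python3 - <<'E'
import fit;from fit import *
ims={k:cv2.imread(f"pics/{k}13.png") for k in("top","side")}
fit.K=6
for k in ims: fitcup("white",543,-125,size=(56,62,56),z0=6,yaws=(-5,),ims={k:ims[k]})
for k in ims:
    u,v=proj(k,[636,-325,31])[0].astype(int);h=cv2.cvtColor(ims[k],cv2.COLOR_BGR2HSV);print(k,h[v-14:v+15:4,u-16:u+17:4].tolist())
E
```

```text
white [ 544.1 -125.9   -2.7] 1-IoU sum 0.075
white [ 546.9 -123.6   -2.6] 1-IoU sum 0.043
top [[[25, 104, 160], [25, 103, 161], [25, 104, 160], [18, 122, 96], [1, 208, 129], [0, 187, 56], [2, 202, 130], [25, 103, 159], [25, 106, 159]], [[22, 110, 160], [18, 120, 159], [12, 142, 95], [2, 202, 125], [178, 179, 47], [2, 166, 60], [3, 201, 57], [3, 198, 80], [11, 148, 148]], [[18, 123, 160], [14, 137, 145], [0, 182, 73], [179, 202, 91], [1, 200, 135], [2, 194, 59], [2, 176, 58], [3, 200, 60], [179, 197, 57]], [[16, 132, 159], [5, 212, 53], [2, 202, 125], [2, 206, 135], [1, 202, 149], [1, 202, 149], [2, 195, 89], [1, 167, 58], [178, 188, 57]], [[10, 155, 82], [1, 173, 62], [1, 203, 94], [1, 198, 142], [1, 200, 148], [1, 204, 150], [1, 205, 128], [0, 185, 55], [1, 203, 132]], [[0, 189, 62], [179, 169, 59], [179, 183, 60], [1, 190, 59], [1, 199, 147], [2, 207, 142], [2, 208, 82], [1, 190, 86], [17, 123, 120]], [[22, 108, 161], [11, 160, 94], [179, 186, 59], [1, 190, 59], [0, 182, 59], [1, 194, 108], [1, 205, 86], [6, 174, 126], [23, 111, 161]], [[24, 107, 160], [24, 107, 160], [21, 114, 143
[... 486 characters left out ...]
, 57], [179, 153, 45]], [[28, 87, 150], [178, 165, 48], [2, 194, 100], [1, 185, 98], [0, 163, 97], [3, 181, 97], [1, 172, 92], [0, 209, 50], [1, 192, 169]], [[15, 123, 102], [178, 153, 55], [1, 193, 181], [0, 196, 78], [1, 192, 175], [0, 169, 83], [0, 183, 95], [2, 219, 79], [178, 255, 26]], [[176, 202, 53], [179, 204, 55], [4, 209, 55], [1, 169, 83], [1, 180, 125], [1, 189, 177], [1, 193, 180], [1, 194, 155], [15, 122, 125]], [[4, 166, 63], [5, 176, 58], [5, 206, 57], [3, 158, 58], [8, 167, 49], [1, 191, 170], [3, 199, 154], [7, 182, 63], [14, 121, 122]], [[18, 112, 146], [16, 119, 135], [6, 197, 57], [0, 216, 52], [3, 169, 59], [1, 171, 58], [177, 186, 59], [16, 125, 112], [15, 118, 123]]]
```

```bash
sed -i 's/((H<6)|(H>174))&(S>190)&(V>35)/((H<9)|(H>174))\&(S>138)\&(V>35)/' fit.py; python3 - <<'E'
import fit;from fit import *
ims={k:cv2.imread(f"pics/{k}13.png") for k in("top","side")}
fit.K=3;fitcup("red",636,-325,ims=ims)
plan([(545,-125,120,-4.5),(545,-125,20,-4.5),(545,-125,60,-4.5),(537.5,-185,60,-5.4),(537.5,-185,15,-5.4)])
E
```

```text
Traceback (most recent call last):
  File "fit.py", line 26, in fitcup
    best=min((minimize(cost,[x0,y0,y],args=(size,),method="Nelder-Mead",options=dict(initial_simplex=[[x0,y0,y],[x0+12,y0,y],[x0,y0+12,y],[x0,y0,y+15]],maxiter=120)) for y in yaws),key=lambda r:r.fun)
  File "fit.py", line 26, in <genexpr>
    best=min((minimize(cost,[x0,y0,y],args=(size,),method="Nelder-Mead",options=dict(initial_simplex=[[x0,y0,y],[x0+12,y0,y],[x0,y0+12,y],[x0,y0,y+15]],maxiter=120)) for y in yaws),key=lambda r:r.fun)
              ~~~~~~~~^^^^^^^^^^^^^^^^^^^^^^^^^^^^^^^^^^^^^^^^^^^^^^^^^^^^^^^^^^^^^^^^^^^^^^^^^^^^^^^^^^^^^^^^^^^^^^^^^^^^^^^^^^^^^^^^^^^^^^^^^^^^^^^^^^^^^^^^^^^^^^^
  File "fit.py", line 21, in cost
    q=cv2.convexHull(proj(k,pts+[0,0,0]).astype(np.float32));f=lambda x:((np.asarray(x,float).reshape(-1,2)-o+.5)*8*16).astype(np.int32)
                     ~~~~^^^^^^^^^^^^^^^
  File "h.py", line 6, in proj
    K,E=P(c);q=np.atleast_2d(X)@E[:3,:3].T+E[:3,3];q=q*[1,-1,-1];u=q@K.T;return u[:,:2]/u[:,2:]
        ~^^^
  File "h.py", line 4, in P
    p=eyes.camera_params(c);return np.array(p["K"]),np.array(p["extrinsics"])
ValueError: time passes only in moves, steps and waits
```

```bash
sed -i 's/^def P(c):/from functools import lru_cache\n@lru_cache\ndef P(c):/' h.py; python3 - <<'E'
import fit;from fit import *
ims={k:cv2.imread(f"pics/{k}13.png") for k in("top","side")}
fit.K=3;fitcup("red",636,-325,ims=ims)
plan([(545,-125,120,-4.5),(545,-125,20,-4.5),(545,-125,60,-4.5),(537.5,-185,60,-5.4),(537.5,-185,15,-5.4)])
E
```

```text
red [ 636.5 -326.    53.9] 1-IoU sum 0.114
t40.5 tcp [ 329.9 -300.8  301.3] yaw -5.4 F [0.2 0.5 0.2] gap 0.998
   [4.533, 4.943, -4.88, -0.173]
   [2.5, 0.0, 0.0, 0.0]
   [-1.0, 0.0, 0.0, 0.0]
   [-0.0, -0.069, 1.51, 0.18]
   [1.125, 0.0, 0.0, 0.0]
```

Call:
send_rows --series '[[[0.6, 0.7, -0.7, 0], [1.2, 1.5, -1.5, 0], [1.8, 2.3, -2.3, 0], [2.5, 3.1, -3.1, 0], [3.2, 3.9, -3.9, 0], [4, 4.6, -4.6, -0.1], [4.53, 4.94, -4.88, -0.17], [4.53, 4.94, -4.88, -0.17], [4.53, 4.94, -4.88, -0.17]]]'

```text
time: 41.4
eef_pos: [544.2, -122.7, 119.0]
tool_rot: [[-0.003, 0.997, -0.074], [0.001, -0.074, -0.997], [-1.0, -0.003, -0.001]]
contact_force: [-0.6, -0.9, -0.0]
finger_gap: 1.002
```

Call:
send_rows --series '[[[0.5, 0, 0, 0], [1.2, 0, 0, 0], [1.9, 0, 0, 0], [2.35, 0, 0, 0], [2.5, 0, 0, 0], [2.5, 0, 0, 0]]]'

```text
time: 42.0
eef_pos: [544.4, -125.0, 20.6]
tool_rot: [[-0.0, 0.997, -0.078], [-0.0, -0.078, -0.997], [-1.0, -0.0, 0.0]]
contact_force: [-0.5, -0.9, 0.2]
finger_gap: 1.002
```

Call:
send_rows --series '[[[0, 0, 0, 0], [0, 0, 0, 0], [0, 0, 0, 0], [0, 0, 0, 0], [0, 0, 0, 0]]]' --gripper 1

```text
time: 42.5
eef_pos: [545.9, -125.1, 21.7]
tool_rot: [[0.002, 0.997, -0.077], [-0.001, -0.077, -0.997], [-1.0, 0.003, 0.001]]
contact_force: [-0.1, -0.3, 6.3]
finger_gap: 0.649
```

Call:
send_rows --series '[[[-0.4, 0, 0, 0], [-0.8, 0, 0, 0], [-1, 0, 0, 0], [-1, 0, 0.3, 0.1], [-1, -0.03, 0.8, 0.1], [-1, -0.07, 1.3, 0.18], [-1, -0.07, 1.51, 0.18], [-1, -0.07, 1.51, 0.18], [-1, -0.07, 1.51, 0.18]]]'

```text
time: 43.4
eef_pos: [536.9, -184.3, 59.6]
tool_rot: [[-0.001, 0.996, -0.093], [0.001, -0.093, -0.996], [-1.0, -0.001, -0.001]]
contact_force: [0.4, 0.2, -1.7]
finger_gap: 0.647
```

Call:
send_rows --series '[[[0.3, 0, 0, 0], [0.6, 0, 0, 0], [0.9, 0, 0, 0], [1.05, 0, 0, 0], [1.12, 0, 0, 0], [1.12, 0, 0, 0]]]'

```text
time: 44.0
eef_pos: [536.0, -183.5, 15.7]
tool_rot: [[-0.002, 0.996, -0.093], [0.001, -0.093, -0.996], [-1.0, -0.002, -0.001]]
contact_force: [-5.2, 3.1, 10.4]
finger_gap: 0.65
```

Call:
send_rows --series '[[[-0.03, 0, -0.04, 0], [-0.03, 0, -0.08, 0], [-0.03, 0, -0.12, 0], [-0.03, 0, -0.12, 0]]]'

```text
time: 44.4
eef_pos: [537.7, -179.5, 16.2]
tool_rot: [[-0.0, 0.996, -0.093], [0.0, -0.093, -0.996], [-1.0, -0.0, -0.0]]
contact_force: [0.1, 0.1, -2.0]
finger_gap: 0.648
```

Call:
send_rows --series '[[[0, 0, -0.04, 0], [0, 0, -0.08, 0], [0, 0, -0.12, 0], [0, 0, -0.12, 0]]]'

```text
time: 44.8
eef_pos: [537.8, -178.0, 16.6]
tool_rot: [[-0.001, 0.996, -0.095], [-0.007, -0.095, -0.995], [-1.0, -0.001, 0.007]]
contact_force: [-1.6, -7.8, -2.6]
finger_gap: 0.643
```

Call:
send_rows --series '[[[0, 0, 0.08, 0], [0, 0, 0.08, 0], [0, 0, 0.08, 0], [0, 0, 0.08, 0]]]' --gripper -0.7

```text
time: 45.2
eef_pos: [538.0, -177.8, 16.5]
tool_rot: [[0.0, 0.996, -0.093], [0.0, -0.093, -0.996], [-1.0, 0.0, -0.0]]
contact_force: [-0.1, 0.8, -0.2]
finger_gap: 0.85
```

Call:
send_rows --series '[[[-0.4, 0, 0, 0], [-1.2, 0, 0, 0], [-2, 0, 0, 0], [-2.5, 0, 0, 0], [-2.5, 0, 0.6, 0], [-2.5, 0, 1.2, 0], [-2.5, 0, 1.2, 0], [-2.5, 0, 1.2, 0]]]'

```text
time: 46.0
eef_pos: [533.2, -225.8, 116.3]
tool_rot: [[-0.0, 0.996, -0.094], [0.001, -0.094, -0.996], [-1.0, -0.0, -0.001]]
contact_force: [-0.2, 0.3, 0.2]
finger_gap: 0.852
```

Call:
send_rows --series '[[[0.5, 0, 0, 0], [1, 0, 0, 0], [1.5, 0, 0, 0], [1.8, 0, 0, 0], [1.8, 0, 0, 0], [1.8, 0, 0, 0]]]' --gripper 1

```text
time: 46.6
eef_pos: [533.5, -225.5, 44.7]
tool_rot: [[-0.0, 0.996, -0.092], [0.0, -0.092, -0.996], [-1.0, -0.0, -0.0]]
contact_force: [0.2, 0.6, 0.9]
finger_gap: -0.001
```

Call:
send_rows --series '[[[0, 0, -0.08, 0], [0, 0, -0.15, 0], [-0.13, 0, -0.25, 0], [-0.25, 0, -0.36, 0], [-0.36, 0, -0.49, 0], [-0.46, 0, -0.62, 0], [-0.55, 0, -0.76, 0]]]'

```text
time: 47.3
eef_pos: [536.6, -195.9, 67.5]
tool_rot: [[0.001, 0.996, -0.093], [-0.001, -0.093, -0.996], [-1.0, 0.001, 0.001]]
contact_force: [-0.9, -2.4, 2.7]
finger_gap: -0.005
```

Call:
send_rows --series '[[[-0.08, 0, -0.15, 0], [-0.14, 0, -0.3, 0], [-0.19, 0, -0.46, 0], [-0.22, 0, -0.62, 0], [-0.24, 0, -0.79, 0], [-0.25, 0, -0.95, 0], [-0.25, 0, -1.1, 0], [-0.25, 0, -1.25, 0], [-0.25, 0, -1.4, 0], [-0.25, 0, -1.6, 0]]]'

```text
time: 48.3
eef_pos: [542.2, -130.8, 76.5]
tool_rot: [[0.0, 0.996, -0.093], [0.001, -0.093, -0.996], [-1.0, 0.0, -0.001]]
contact_force: [0.4, 0.2, 0.3]
finger_gap: -0.001
```

```bash
python3 - <<'E'
from fit import *
plan([])
E
```

```text
t48.3 tcp [ 542.2 -130.8   76.5] yaw -5.3 F [0.4 0.2 0.3] gap -0.001
```

Call:
send_rows --series '[[[-0.9, 0, 0, 0], [-1.9, 0, 0, 0], [-2.8, -0.8, 0.8, 0], [-3.8, -1.7, 1.7, 0], [-4.8, -2.5, 2.5, 0], [-5.5, -3.4, 3.3, 0], [-5.7, -4.2, 4.1, 0], [-5.7, -4.9, 4.7, 0], [-5.7, -4.9, 4.7, 0], [-5.7, -4.9, 4.7, 0]]]' --gripper -1

```text
time: 49.3
eef_pos: [328.1, -301.7, 304.6]
tool_rot: [[0.0, 0.995, -0.097], [0.0, -0.097, -0.995], [-1.0, 0.0, -0.0]]
contact_force: [1.6, 0.3, 0.4]
finger_gap: 1.001
```

```bash
cat > chk.py <<'E'
import fit;from fit import *
def chk(c,x,y,K=6,z0=6,tag=None):
    ims={k:eyes.get_image(k) for k in("top","side")}
    if tag: [cv2.imwrite(f"pics/{k}{tag}.png",ims[k]) for k in ims]
    fit.K=K
    print("upright-or-mouthdown z0",z0);
    for k in ims: fitcup(c,x,y,size=(56,56,62),z0=z0,yaws=(-5,),ims={k:ims[k]})
    print("on side");
    for k in ims: fitcup(c,x,y,size=(56,62,56),z0=z0,yaws=(-5,),ims={k:ims[k]})
    u,v=proj("top",[x,y,z0+62])[0].round().astype(int);g=cv2.cvtColor(ims["top"],cv2.COLOR_BGR2GRAY)
    print(g[v-16:v+17:2,u-16:u+17:2])
E
python3 - <<'E'
from chk import *
plan([]);chk("white",543,-120,tag=14)
E
```

```text
t49.3 tcp [ 328.1 -301.7  304.6] yaw -5.6 F [1.6 0.3 0.4] gap 1.001
upright-or-mouthdown z0 6
white [ 542.6 -129.1   -4.6] 1-IoU sum 0.072
white [ 546.7 -124.9   -2.6] 1-IoU sum 0.033
on side
white [ 545.  -129.4  -10.1] 1-IoU sum 0.101
white [ 546.6 -123.4   -2. ] 1-IoU sum 0.035
[[ 71  67  53  46  39  36  31  31  28  28  29  28  74 142 141 139 140]
 [ 67  78  80  86 111  91  90  85  84  78  68  29  86 143 143 146 143]
 [ 30  29  28  68 165 166 155 154 151 145 143 108 123 147 145 143 144]
 [ 30  26  38 102 165 166 165 164 167 166 166 165 165 166 166 164 155]
 [ 35  33  71 109 166 166 167 166 166 164 164 166 166 164 165 166 144]
 [ 87  75  80 115 168 166 165 165 165 165 166 165 167 166 166 167 119]
 [ 29  34  79 121 168 166 165 166 164 166 164 164 167 164 164 167 111]
 [ 29  34  79 126 167 166 166 166 165 166 166 165 165 164 166 164 108]
 [ 32  39  81 131 166 166 165 166 165 165 164 168 166 164 166 166 105]
 [ 81  73  82 146 166 167 164 165 166 166 164 165 165 166 165 165 101]
 [ 51  66  81 153 166 164 165 165 166 166 166 165 166 165 166 160  95]
 [ 25  56  80 154 166 165 165 166 166 165 165 166 166 164 165 160  95]
 [ 24  57  83 165 166 165 166 165 165 165 165 165 166 165 165 156  98]
 [ 40  59  87 166 165 167 165 166 166 166 165 165 165 165 165 153  97]
 [ 71  77  79 109 118 130 137 150 153 158 165 164 166 165 168 152  94]
 [ 28  62  69  66  65  66  68  70  69  70  75  80  97 110 125 121  92]
 [ 30  34  33  40  45  49  52  53  59  61  66  67  64  71  90 108 126]]
```

```bash
python3 - <<'E'
from h import *
t,s=[cv2.imread(f"pics/{k}14.png") for k in("top","side")]
a,b=proj("top",[545,-127,37])[0].astype(int);c,d=proj("side",[545,-127,37])[0].astype(int)
cv2.imwrite("pics/m14.png",np.hstack([cv2.resize(t[b-25:b+25,a-25:a+25],(400,400),interpolation=cv2.INTER_CUBIC),cv2.resize(s[d-25:d+25,c-25:c+25],(400,400),interpolation=cv2.INTER_CUBIC)]))
E
```

```text
(no output)
```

View pics/m14.png

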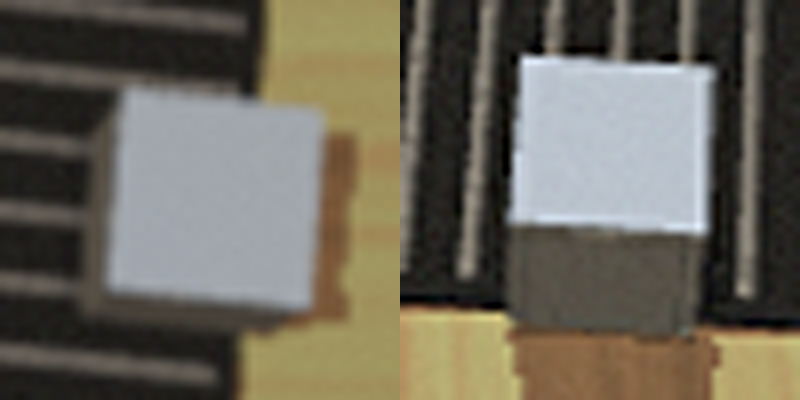

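```bash
python3 - <<'E'
from h import *
plan([(545,-127,110,-4.5),(545,-127,21,-4.5),(545,-127,45,-4.5),(551,-60,45,-5.4),(551,-60,21,-5.4),(551,-60,110,-5.4),(636.5,-326,110,-36.1),(636.5,-326,22,-36.1),(636.5,-326,62,-36.1),(627.5,-188.4,62,-5.4)],p=(330,-300,301.3))
E
```

```text
t49.4 tcp [ 329.6 -300.3  304. ] yaw -5.4 F [ 0.5  0.4 -1. ] gap 0.999
   [4.783, 4.946, -4.809, -0.175]
   [2.225, 0.0, 0.0, 0.0]
   [-0.6, 0.0, 0.0, 0.0]
   [-0.0, 0.018, -1.682, 0.18]
   [0.6, 0.0, 0.0, 0.0]
   [-2.225, 0.0, 0.0, 0.0]
   [-0.0, 2.754, 6.419, 6.14]
   [2.2, 0.0, 0.0, 0.0]
   [-1.0, 0.0, 0.0, 0.0]
   [-0.0, -2.209, -2.647, -6.14]
```

Call:
send_rows --series '[[[0.6, 0.7, -0.7, 0], [1.2, 1.5, -1.5, 0], [1.9, 2.3, -2.3, 0], [2.6, 3.1, -3.1, 0], [3.4, 3.9, -3.9, 0], [4.2, 4.6, -4.5, -0.1], [4.85, 4.95, -4.82, -0.17], [4.85, 4.95, -4.82, -0.17], [4.85, 4.95, -4.82, -0.17]]]'

```text
time: 50.3
eef_pos: [544.0, -124.8, 108.7]
tool_rot: [[-0.004, 0.997, -0.075], [0.002, -0.075, -0.997], [-1.0, -0.004, -0.001]]
contact_force: [-0.4, 0.4, 0.1]
finger_gap: 1.0
```

Call:
send_rows --series '[[[0.5, 0, 0, 0], [1.2, 0, 0, 0], [1.8, 0, 0, 0], [2.1, 0, 0, 0], [2.22, 0, 0, 0], [2.22, 0, 0, 0]]]'

```text
time: 50.9
eef_pos: [544.8, -127.6, 22.2]
tool_rot: [[0.0, 0.997, -0.079], [-0.0, -0.079, -0.997], [-1.0, 0.0, 0.0]]
contact_force: [0.5, 0.3, 0.3]
finger_gap: 1.0
```

Call:
send_rows --series '[[[0, 0, 0, 0], [0, 0, 0, 0], [0, 0, 0, 0], [0, 0, 0, 0], [0, 0, 0, 0]]]' --gripper 1

```text
time: 51.4
eef_pos: [545.4, -127.9, 23.0]
tool_rot: [[0.002, 0.997, -0.078], [-0.001, -0.078, -0.997], [-1.0, 0.002, 0.001]]
contact_force: [-0.7, -0.2, 5.8]
finger_gap: 0.648
```

Call:
send_rows --series '[[[-0.3, 0, 0, 0], [-0.6, 0, 0, 0], [-0.6, 0, -0.3, 0.1], [-0.6, 0, -0.8, 0.1], [-0.6, 0.02, -1.3, 0.18], [-0.6, 0.02, -1.68, 0.18], [-0.6, 0.02, -1.68, 0.18], [-0.3, 0.02, -1.68, 0.18], [-0.1, 0.02, -1.68, 0.18], [0, 0.02, -1.68, 0.18]]]'

```text
time: 52.4
eef_pos: [550.1, -60.8, 22.9]
tool_rot: [[-0.001, 0.996, -0.095], [0.0, -0.095, -0.996], [-1.0, -0.001, -0.0]]
contact_force: [-17.4, 5.0, 57.8]
finger_gap: 0.648
```

Call:
send_rows --series '[[[0.01, 0, 0, 0], [0.01, 0, 0, 0]]]'

```text
time: 52.6
eef_pos: [550.1, -60.8, 23.0]
tool_rot: [[-0.0, 0.996, -0.095], [0.0, -0.095, -0.996], [-1.0, -0.0, -0.0]]
contact_force: [-8.8, 3.6, 21.5]
finger_gap: 0.645
```

Call:
send_rows --series '[[[0, 0, 0, 0], [0, 0, 0, 0], [0, 0, 0, 0], [0, 0, 0, 0]]]' --gripper -1

```text
time: 53.0
eef_pos: [550.4, -60.7, 20.8]
tool_rot: [[-0.001, 0.996, -0.094], [0.0, -0.094, -0.996], [-1.0, -0.001, -0.0]]
contact_force: [-0.9, 0.9, -0.3]
finger_gap: 1.002
```

Call:
send_rows --series '[[[-0.4, 0, 0, 0], [-1.2, 0, 0, 0], [-2.22, 0, 0, 0], [-2.22, 0, 0, 0]]]'

```text
time: 53.4
eef_pos: [554.4, -61.4, 114.9]
tool_rot: [[0.008, 0.996, -0.094], [-0.002, -0.094, -0.996], [-1.0, 0.009, 0.001]]
contact_force: [1.4, -0.3, -0.4]
finger_gap: 1.002
```

```bash
python3 - <<'E'
import fit;from fit import *
fit.K=3;ims={k:eyes.get_image(k) for k in("top","side")}
r=fitcup("red",636,-326,ims=ims);fitcup("blue",432,-342,ims=ims)
plan([(r[0],r[1],110,-36.1),(r[0],r[1],22,-36.1),(r[0],r[1],62,-36.1),(627.5,-188.4,62,-5.4)],p=(550.4,-60.7,109.6),yaw=-5.4)
E
```

```text
red [ 636.5 -325.7   54.7] 1-IoU sum 0.119
blue [ 446.1 -316.9  -58.7] 1-IoU sum 0.233
t53.5 tcp [551.5 -60.7 110.9] yaw -5.4 F [-1.1  0.  -0.5] gap 1.004
   [-0.01, 2.766, 6.393, 6.14]
   [2.2, 0.0, 0.0, 0.0]
   [-1.0, 0.0, 0.0, 0.0]
   [-0.0, -2.204, -2.642, -6.14]
```

Call:
send_rows --series '[[[0, 0.3, 0.8, 0.8], [0, 0.8, 1.8, 1.8], [0, 1.2, 2.8, 2.8], [0, 1.65, 3.8, 3.8], [0, 2.1, 4.8, 4.8], [0, 2.5, 5.7, 5.7], [0, 2.77, 6.39, 6.14], [0, 2.77, 6.39, 6.14], [0, 2.77, 6.39, 6.14]]]'

```text
time: 54.4
eef_pos: [635.7, -325.0, 107.6]
tool_rot: [[-0.003, 0.808, -0.59], [0.002, -0.59, -0.808], [-1.0, -0.004, -0.0]]
contact_force: [0.7, -0.1, -0.1]
finger_gap: 0.999
```

Call:
send_rows --series '[[[0.5, 0, 0, 0], [1.2, 0, 0, 0], [1.8, 0, 0, 0], [2.1, 0, 0, 0], [2.2, 0, 0, 0], [2.2, 0, 0, 0]]]'

```text
time: 55.0
eef_pos: [636.8, -324.5, 21.9]
tool_rot: [[-0.001, 0.809, -0.588], [0.001, -0.588, -0.809], [-1.0, -0.001, -0.0]]
contact_force: [0.5, 0.4, -0.1]
finger_gap: 0.996
```

Call:
send_rows --series '[[[0, 0, 0, 0], [0, 0, 0, 0], [0, 0, 0, 0], [0, 0, 0, 0], [0, 0, 0, 0]]]' --gripper 1

```text
time: 55.5
eef_pos: [638.0, -326.0, 23.8]
tool_rot: [[0.002, 0.808, -0.589], [-0.001, -0.589, -0.808], [-1.0, 0.003, -0.0]]
contact_force: [-1.0, -0.2, 7.2]
finger_gap: 0.654
```

Call:
send_rows --series '[[[-0.4, 0, 0, 0], [-0.8, 0, 0, 0], [-1, 0, 0, 0], [-1, -0.3, -0.4, -0.9], [-1, -0.9, -1.1, -2.5], [-1, -1.5, -1.8, -4.1], [-1, -2, -2.4, -5.6], [-1, -2.2, -2.64, -6.14], [-1, -2.2, -2.64, -6.14], [-1, -2.2, -2.64, -6.14]]]'

```text
time: 56.5
eef_pos: [628.6, -188.7, 62.8]
tool_rot: [[0.001, 0.996, -0.095], [-0.001, -0.095, -0.996], [-1.0, 0.001, 0.001]]
contact_force: [0.7, 0.5, -1.6]
finger_gap: 0.649
```

Call:
send_rows --series '[[[0.3, 0, 0, 0], [0.6, 0, 0, 0], [0.8, 0, 0, 0], [0.95, 0, 0, 0], [0.95, 0, 0, 0], [0.95, 0, -0.04, 0], [0.95, 0, -0.08, 0], [0.95, 0, -0.08, 0]]]'

```text
time: 57.3
eef_pos: [628.3, -184.6, 23.7]
tool_rot: [[-0.0, 0.996, -0.094], [0.0, -0.094, -0.996], [-1.0, -0.0, -0.0]]
contact_force: [-0.1, -0.4, -1.6]
finger_gap: 0.65
```

Call:
send_rows --series '[[[0, 0, -0.03, 0], [0, 0, -0.06, 0], [0, 0, -0.09, 0], [0, 0, -0.09, 0]]]'

```text
time: 57.7
eef_pos: [628.6, -181.3, 24.0]
tool_rot: [[-0.0, 0.996, -0.094], [-0.0, -0.094, -0.996], [-1.0, -0.0, 0.0]]
contact_force: [-0.2, -0.6, -2.6]
finger_gap: 0.649
```

Call:
send_rows --series '[[[0, 0, -0.03, 0], [0, 0, -0.06, 0], [0, 0, -0.09, 0], [0, 0, -0.09, 0]]]'

```text
time: 58.1
eef_pos: [628.7, -180.9, 24.3]
tool_rot: [[-0.001, 0.995, -0.096], [-0.006, -0.096, -0.995], [-1.0, -0.0, 0.006]]
contact_force: [-1.6, -7.1, -1.7]
finger_gap: 0.645
```

Call:
send_rows --series '[[[0.03, 0, 0.08, 0], [0.03, 0, 0.08, 0], [0.03, 0, 0.08, 0], [0.03, 0, 0.08, 0]]]' --gripper -0.7

```text
time: 58.5
eef_pos: [628.9, -180.5, 23.0]
tool_rot: [[0.0, 0.996, -0.093], [0.001, -0.093, -0.996], [-1.0, 0.0, -0.001]]
contact_force: [0.1, 0.4, -0.2]
finger_gap: 0.853
```

Call:
send_rows --series '[[[-0.4, 0, 0, 0], [-1.2, 0, 0, 0], [-2, 0, 0, 0], [-2.4, 0, 0, 0], [-2.4, 0, 0.6, 0], [-2.4, 0, 1.18, 0], [-2.4, 0, 1.18, 0], [-2.4, 0, 1.18, 0]]]'

```text
time: 59.3
eef_pos: [624.2, -227.8, 118.8]
tool_rot: [[-0.0, 0.996, -0.094], [0.001, -0.094, -0.996], [-1.0, -0.0, -0.001]]
contact_force: [0.3, 0.7, -0.3]
finger_gap: 0.85
```

Call:
send_rows --series '[[[0.5, 0, 0, 0], [1, 0, 0, 0], [1.5, 0, 0, 0], [1.77, 0, 0, 0], [1.77, 0, 0, 0], [1.77, 0, 0, 0]]]' --gripper 1

```text
time: 59.9
eef_pos: [624.6, -227.5, 48.4]
tool_rot: [[0.0, 0.996, -0.093], [0.0, -0.093, -0.996], [-1.0, 0.0, -0.0]]
contact_force: [0.1, -0.6, 0.4]
finger_gap: -0.003
```

Call:
send_rows --series '[[[0, 0, -0.1, 0], [0, 0, -0.2, 0], [-0.12, 0, -0.3, 0], [-0.23, 0, -0.42, 0], [-0.32, 0, -0.55, 0], [-0.41, 0, -0.69, 0], [-0.48, 0, -0.83, 0]]]'

```text
time: 60.6
eef_pos: [627.9, -194.7, 68.2]
tool_rot: [[0.001, 0.996, -0.094], [-0.001, -0.094, -0.996], [-1.0, 0.001, 0.0]]
contact_force: [-0.1, -2.3, 2.6]
finger_gap: 0.003
```

Call:
send_rows --series '[[[-0.06, 0, -0.15, 0], [-0.1, 0, -0.3, 0], [-0.13, 0, -0.45, 0], [-0.15, 0, -0.6, 0], [-0.15, 0, -0.75, 0], [-0.15, 0, -0.9, 0], [-0.15, 0, -1.05, 0], [-0.15, 0, -1.2, 0], [-0.15, 0, -1.35, 0], [-0.15, 0, -1.5, 0]]]'

```text
time: 61.6
eef_pos: [632.6, -134.5, 72.8]
tool_rot: [[-0.001, 0.996, -0.094], [0.0, -0.094, -0.996], [-1.0, -0.001, -0.0]]
contact_force: [-0.1, 1.2, -0.2]
finger_gap: -0.0
```

Call:
send_rows --series '[[[-0.9, 0, 0, 0], [-1.9, 0, 0, 0], [-2.8, -0.8, 0.8, 0], [-3.8, -1.7, 1.7, 0], [-4.8, -2.5, 2.5, 0], [-5.5, -3.4, 3.3, 0], [-5.7, -4.4, 3.9, 0], [-5.7, -5.5, 4.1, 0], [-5.7, -6.6, 4.1, 0], [-5.7, -6.6, 4.1, 0]]]' --gripper -1

```text
time: 62.6
eef_pos: [351.4, -273.2, 301.7]
tool_rot: [[-0.001, 0.995, -0.097], [0.0, -0.097, -0.995], [-1.0, -0.001, 0.0]]
contact_force: [0.8, -0.5, 0.6]
finger_gap: 0.998
```

```bash
python3 - <<'E'
from chk import *
plan([]);chk("red",630,-135,K=3,tag=15)
E
```

```text
t62.6 tcp [ 351.4 -273.2  301.7] yaw -5.6 F [ 0.8 -0.5  0.6] gap 0.998
upright-or-mouthdown z0 6
red [ 632.2 -131.5   -3.9] 1-IoU sum 0.102
red [ 633.1 -132.5   -4. ] 1-IoU sum 0.034
on side
red [ 632.8 -132.6   -4.6] 1-IoU sum 0.043
red [ 633.5 -130.4   -4.8] 1-IoU sum 0.023
[[ 29  28  30  31  31  29  30  34  36  36  34 122 144 143 142 140 142]
 [ 28  31  30  36  29  28  30  28  28  29  34 113 141 140 142 139 138]
 [ 63  52  67  63  60  61  57  54  46  37  40 117 142 142 142 143 142]
 [ 57  56  62  61  61  62  66  59  55  56  58  69  76  81  94 139 140]
 [ 30  67  70  70  71  70  72  70  70  67  71  66  61  56  89 139 139]
 [ 24  69  72  72  72  72  71  70  69  72  73  70  70  65  87 110 123]
 [ 52  70  73  72  71  70  71  71  68  70  70  71  70  57  78  88 109]
 [ 56  72  73  71  69  71  72  71  73  70  70  70  68  58  84  94 114]
 [ 59  71  72  70  70  71  70  67  69  71  70  73  69  55  84  93 114]
 [ 62  72  72  70  70  69  74  70  73  72  71  73  73  56  82  92 137]
 [ 59  73  71  71  69  72  74  72  70  73  71  70  69  58  82  91 137]
 [ 56  67  73  71  69  71  75  73  67  71  71  71  70  60  89  93 117]
 [ 61  62  67  69  69  71  72  72  70  69  72  72  72  64  93  95 118]
 [ 48  61  63  61  58  62  59  59  58  53  59  61  63  71  91  94 131]
 [ 27  26  25  30  32  42  43  52  54  55  59  60  62  69  89  91 138]
 [ 21  28  21  25  27  32  26  26  26  27  24  30  29  58  92  93 143]
 [ 29  29  29  24  30  26  29  23  25  23  21  24  47  91  97 100 146]]
```

```bash
python3 - <<'E'
from h import *
plan([(633,-132,120,-4.7),(633,-132,20,-4.7),(633,-132,60,-4.7),(628,-190,60,-5.4)])
E
```

```text
t62.7 tcp [ 353.2 -273.5  301.8] yaw -5.6 F [ 0.1  0.1 -0.3] gap 1.002
   [4.545, 6.62, -4.199, -0.17]
   [2.5, 0.0, 0.0, 0.0]
   [-1.0, 0.0, 0.0, 0.0]
   [-0.0, -0.006, 1.455, 0.14]
```

Call:
send_rows --series '[[[0.6, 0.9, -0.6, 0], [1.2, 1.9, -1.2, 0], [1.8, 2.9, -1.8, 0], [2.5, 3.9, -2.5, 0], [3.2, 4.9, -3.2, 0], [3.9, 5.9, -3.8, -0.1], [4.54, 6.62, -4.2, -0.17], [4.54, 6.62, -4.2, -0.17], [4.54, 6.62, -4.2, -0.17]]]'

```text
time: 63.6
eef_pos: [634.8, -128.8, 116.6]
tool_rot: [[-0.004, 0.997, -0.076], [0.001, -0.076, -0.997], [-1.0, -0.004, -0.001]]
contact_force: [-0.6, -0.1, 0.3]
finger_gap: 0.999
```

Call:
send_rows --series '[[[0.5, 0, 0, 0], [1.2, 0, 0, 0], [1.9, 0, 0, 0], [2.35, 0, 0, 0], [2.5, 0, 0, 0], [2.5, 0, 0, 0]]]'

```text
time: 64.2
eef_pos: [633.7, -131.7, 20.0]
tool_rot: [[-0.001, 0.997, -0.08], [0.0, -0.08, -0.997], [-1.0, -0.001, 0.0]]
contact_force: [-0.2, 0.6, -0.3]
finger_gap: 0.996
```

Call:
send_rows --series '[[[0, 0, 0, 0], [0, 0, 0, 0], [0, 0, 0, 0], [0, 0, 0, 0], [0, 0, 0, 0]]]' --gripper 1

```text
time: 64.7
eef_pos: [635.4, -131.8, 21.6]
tool_rot: [[0.003, 0.997, -0.079], [-0.001, -0.079, -0.997], [-1.0, 0.003, 0.001]]
contact_force: [-0.4, 0.1, 5.9]
finger_gap: 0.647
```

Call:
send_rows --series '[[[-0.4, 0, 0, 0], [-0.8, 0, 0, 0], [-1, 0, 0, 0], [-1, 0, 0.3, 0.1], [-1, 0, 0.8, 0.1], [-1, 0, 1.3, 0.14], [-1, 0, 1.45, 0.14], [-1, 0, 1.45, 0.14], [-1, 0, 1.45, 0.14]]]'

```text
time: 65.6
eef_pos: [629.2, -189.3, 59.1]
tool_rot: [[-0.001, 0.996, -0.092], [0.001, -0.092, -0.996], [-1.0, -0.001, -0.001]]
contact_force: [-1.2, 0.2, -1.2]
finger_gap: 0.649
```

Call:
send_rows --series '[[[0.3, 0, 0, 0], [0.6, 0, 0, 0], [0.9, 0, 0, 0], [1.04, 0, 0, 0], [1.1, 0, 0, 0], [1.1, 0, 0, 0], [1.1, 0, -0.05, 0], [1.1, 0, -0.1, 0], [1.1, 0, -0.1, 0]]]'

```text
time: 66.5
eef_pos: [630.3, -185.3, 15.6]
tool_rot: [[0.0, 0.996, -0.091], [-0.001, -0.091, -0.996], [-1.0, 0.001, 0.001]]
contact_force: [-1.0, -0.6, -0.9]
finger_gap: 0.651
```

Call:
send_rows --series '[[[0, 0, -0.03, 0], [0, 0, -0.06, 0], [0, 0, -0.09, 0], [0, 0, -0.09, 0]]]'

```text
time: 66.9
eef_pos: [630.3, -184.9, 15.9]
tool_rot: [[-0.0, 0.996, -0.094], [-0.007, -0.094, -0.996], [-1.0, 0.0, 0.007]]
contact_force: [-1.1, -8.7, -1.1]
finger_gap: 0.646
```

Call:
send_rows --series '[[[0.02, 0, 0.08, 0], [0.02, 0, 0.08, 0], [0.02, 0, 0.08, 0], [0.02, 0, 0.08, 0]]]' --gripper -0.7

```text
time: 67.3
eef_pos: [630.1, -184.2, 14.8]
tool_rot: [[-0.0, 0.996, -0.091], [0.001, -0.091, -0.996], [-1.0, -0.0, -0.001]]
contact_force: [0.1, -0.1, 0.9]
finger_gap: 0.848
```

Call:
send_rows --series '[[[-0.4, 0, 0, 0], [-1.2, 0, 0, 0], [-2, 0, 0, 0], [-2.5, 0, 0, 0], [-2.5, 0, 0.6, 0], [-2.5, 0, 1.2, 0], [-2.5, 0, 1.2, 0], [-2.5, 0, 1.2, 0]]]'

```text
time: 68.1
eef_pos: [625.5, -232.3, 114.7]
tool_rot: [[-0.0, 0.996, -0.092], [0.001, -0.092, -0.996], [-1.0, -0.0, -0.001]]
contact_force: [0.0, 0.6, -0.1]
finger_gap: 0.851
```

Call:
send_rows --series '[[[0.5, 0, 0, 0], [1, 0, 0, 0], [1.5, 0, 0, 0], [1.8, 0, 0, 0], [1.8, 0, 0, 0], [1.8, 0, 0, 0]]]' --gripper 1

```text
time: 68.7
eef_pos: [625.9, -232.0, 43.1]
tool_rot: [[-0.0, 0.996, -0.091], [0.0, -0.091, -0.996], [-1.0, -0.0, -0.0]]
contact_force: [0.4, 0.8, -0.2]
finger_gap: 0.004
```

Call:
send_rows --series '[[[0, 0, -0.08, 0], [0, 0, -0.15, 0], [-0.13, 0, -0.25, 0], [-0.25, 0, -0.36, 0], [-0.36, 0, -0.49, 0], [-0.46, 0, -0.62, 0], [-0.55, 0, -0.76, 0]]]'

```text
time: 69.4
eef_pos: [629.2, -202.5, 66.2]
tool_rot: [[0.002, 0.996, -0.092], [-0.002, -0.092, -0.996], [-1.0, 0.002, 0.001]]
contact_force: [0.2, -4.1, 5.3]
finger_gap: 0.003
```

Call:
send_rows --series '[[[-0.08, 0, -0.15, 0], [-0.14, 0, -0.3, 0], [-0.19, 0, -0.46, 0], [-0.22, 0, -0.62, 0], [-0.24, 0, -0.79, 0], [-0.25, 0, -0.95, 0], [-0.25, 0, -1.1, 0], [-0.25, 0, -1.25, 0], [-0.25, 0, -1.4, 0], [-0.25, 0, -1.6, 0]]]'

```text
time: 70.4
eef_pos: [633.4, -137.2, 74.1]
tool_rot: [[-0.002, 0.996, -0.091], [0.001, -0.091, -0.996], [-1.0, -0.002, -0.001]]
contact_force: [-0.3, 0.3, -0.5]
finger_gap: -0.001
```

Call:
send_rows --series '[[[-0.9, 0, 0, 0], [-1.9, 0, 0, 0], [-2.8, -0.8, 0.8, 0], [-3.8, -1.7, 1.7, 0], [-4.8, -2.5, 2.5, 0], [-5.5, -3.4, 3.3, 0], [-5.7, -4.4, 3.9, 0], [-5.7, -5.5, 4.1, 0], [-5.7, -6.6, 4.1, 0], [-5.7, -6.6, 4.1, 0]]]' --gripper -1

```text
time: 71.4
eef_pos: [352.8, -276.5, 302.7]
tool_rot: [[-0.002, 0.996, -0.094], [0.002, -0.094, -0.996], [-1.0, -0.002, -0.002]]
contact_force: [-0.3, 0.4, -0.1]
finger_gap: 1.001
```

```bash
python3 - <<'E'
from chk import *
plan([]);chk("red",632,-135,K=3,tag=16)
E
```

```text
t71.4 tcp [ 352.8 -276.5  302.7] yaw -5.4 F [-0.3  0.4 -0.1] gap 1.001
upright-or-mouthdown z0 6
red [ 636.8 -134.6   -4. ] 1-IoU sum 0.037
red [ 637.1 -130.5   -5.2] 1-IoU sum 0.024
on side
red [ 637.5 -135.8   -7. ] 1-IoU sum 0.077
red [ 637.3 -129.2   -6.5] 1-IoU sum 0.035
[[ 26  34  34  40  42  51  62  66  73  68  33 122 141 140 140 140 141]
 [ 31  29  45  59  49  47  41  35  31  32  33 118 144 142 142 141 140]
 [ 35  34  53  71  71  71  71  69  69  68  63  89 113 118 122 140 141]
 [ 86  75  52  72  70  71  71  70  71  68  70  68  70  69  81 141 141]
 [ 34  37  55  71  66  72  72  72  72  70  72  70  71  68  87 137 138]
 [ 29  32  63  70  69  71  72  72  69  70  67  70  73  69  77 101 118]
 [ 31  33  65  67  71  72  71  70  71  73  71  70  67  70  77  84  84]
 [ 65  31  72  74  73  69  70  72  73  72  70  69  72  68  82  91 113]
 [ 41  35  71  72  74  71  70  72  69  70  72  69  68  68  83  93 116]
 [ 30  36  71  71  72  71  71  70  70  70  73  69  69  71  83  91 112]
 [ 30  39  70  69  71  68  72  72  68  71  70  69  70  70  84  91 113]
 [ 36  39  69  71  70  73  72  67  69  72  69  69  72  71  87  90 124]
 [ 37  45  72  71  72  71  69  69  70  73  71  70  71  68  89  94 116]
 [ 34  38  56  55  61  65  70  70  68  72  70  72  72  68  92  95 117]
 [ 30  24  27  23  31  27  29  33  36  39  49  50  52  59  90  89 112]
 [ 29  21  24  26  27  27  26  26  27  25  26  24  34  84  92  91 129]
 [ 71  79  65  61  48  38  34  32  29  24  25  27  84  99  98  99 145]]
```

```bash
python3 - <<'E'
import fit;from fit import *
fit.K=2;ims={k:cv2.imread(f"pics/{k}16.png") for k in("top","side")}
b=fitcup("blue",446,-317,ims=ims)
plan([(637,-132,110,-5),(637,-132,21,-5),(637,-132,45,-5),(648,-70,45,-5.4),(648,-70,23.5,-5.4),(648,-70,110,-5.4),(446,-317,110,31.3),(446,-317,22,31.3),(446,-317,62,31.3),(438.3,-171,62,-5.4)])
E
```

```text
blue [ 446.4 -320.1   31.3] 1-IoU sum 0.216
t71.5 tcp [ 354.6 -277.   302.9] yaw -5.4 F [-0.3  0.4  0.5] gap 1.002
   [4.822, 6.687, -4.272, -0.077]
   [2.225, 0.0, 0.0, 0.0]
   [-0.6, 0.0, 0.0, 0.0]
   [-0.0, 0.139, -1.568, 0.08]
   [0.537, 0.0, 0.0, 0.0]
   [-2.163, 0.0, 0.0, 0.0]
   [-0.0, -4.446, 6.623, -7.34]
   [2.2, 0.0, 0.0, 0.0]
   [-1.0, 0.0, 0.0, 0.0]
   [-0.0, 1.732, -3.219, 7.34]
```

Call:
send_rows --series '[[[0.6, 0.9, -0.6, 0], [1.2, 1.9, -1.2, 0], [1.9, 2.9, -1.8, 0], [2.6, 3.9, -2.5, 0], [3.4, 4.9, -3.2, 0], [4.2, 5.9, -3.8, 0], [4.82, 6.69, -4.27, 0], [4.82, 6.69, -4.27, 0], [4.82, 6.69, -4.27, 0]]]'

```text
time: 72.4
eef_pos: [639.6, -128.2, 105.6]
tool_rot: [[-0.004, 0.996, -0.087], [0.003, -0.087, -0.996], [-1.0, -0.004, -0.002]]
contact_force: [-1.3, 0.6, -0.3]
finger_gap: 1.0
```

Call:
send_rows --series '[[[0.5, 0, 0, 0], [1.2, 0, 0, 0], [1.8, 0, 0, 0], [2.1, 0, 0, 0], [2.22, 0, 0, 0], [2.22, 0, 0, 0]]]'

```text
time: 73.0
eef_pos: [638.5, -132.0, 21.3]
tool_rot: [[-0.0, 0.996, -0.091], [0.0, -0.091, -0.996], [-1.0, -0.0, -0.0]]
contact_force: [-0.1, -0.1, 0.3]
finger_gap: 1.002
```

Call:
send_rows --series '[[[0, 0, 0, 0], [0, 0, 0, 0], [0, 0, 0, 0], [0, 0, 0, 0], [0, 0, 0, 0]]]' --gripper 1

```text
time: 73.5
eef_pos: [639.4, -132.4, 22.8]
tool_rot: [[0.002, 0.996, -0.091], [-0.001, -0.091, -0.996], [-1.0, 0.002, 0.001]]
contact_force: [-0.2, -0.1, 7.2]
finger_gap: 0.648
```

Call:
send_rows --series '[[[-0.3, 0, 0, 0], [-0.6, 0, 0, 0], [-0.6, 0, -0.3, 0], [-0.6, 0.1, -0.8, 0], [-0.6, 0.14, -1.3, 0], [-0.6, 0.14, -1.57, 0], [-0.6, 0.14, -1.57, 0], [-0.3, 0.14, -1.57, 0], [-0.12, 0.14, -1.57, 0], [-0.06, 0.14, -1.57, 0]]]'

```text
time: 74.5
eef_pos: [648.6, -70.6, 22.9]
tool_rot: [[-0.002, 0.996, -0.092], [0.0, -0.092, -0.996], [-1.0, -0.002, -0.0]]
contact_force: [-6.1, 2.3, 15.1]
finger_gap: 0.647
```

Call:
send_rows --series '[[[0, 0, 0, 0], [0, 0, 0, 0], [0, 0, 0, 0], [0, 0, 0, 0]]]' --gripper -1

```text
time: 74.9
eef_pos: [649.9, -70.3, 23.7]
tool_rot: [[0.0, 0.996, -0.092], [-0.0, -0.092, -0.996], [-1.0, 0.0, 0.0]]
contact_force: [-0.4, -0.3, -1.0]
finger_gap: 1.001
```

Call:
send_rows --series '[[[-0.4, 0, 0, 0], [-1.2, 0, 0, 0], [-2.16, 0, 0, 0], [-2.16, 0, 0, 0]]]'

```text
time: 75.3
eef_pos: [653.7, -70.9, 116.1]
tool_rot: [[0.01, 0.996, -0.091], [-0.002, -0.091, -0.996], [-1.0, 0.01, 0.001]]
contact_force: [0.2, -0.0, -0.4]
finger_gap: 0.999
```

```bash
python3 - <<'E'
import fit;from fit import *
fit.K=2;ims={k:eyes.get_image(k) for k in("top","side")}
b=fitcup("blue",446,-318,ims=ims)
plan([(446.3,-318.5,110,31.3),(446.3,-318.5,22,31.3),(446.3,-318.5,62,31.3),(438.3,-171,62,-5.4)])
E
```

```text
blue [ 446.3 -319.7   32. ] 1-IoU sum 0.215
t75.4 tcp [650.7 -70.3 111.4] yaw -5.2 F [-0.6 -1.  -0.5] gap 1.005
   [0.036, -4.523, 6.647, -7.308]
   [2.2, 0.0, 0.0, 0.0]
   [-1.0, 0.0, 0.0, 0.0]
   [-0.0, 1.745, -3.255, 7.34]
```

Call:
send_rows --series '[[[0, -0.6, 0.9, -0.9], [0, -1.2, 1.8, -1.8], [0, -1.8, 2.7, -2.8], [0, -2.5, 3.6, -3.8], [0, -3.1, 4.5, -4.9], [0, -3.8, 5.5, -6], [0, -4.3, 6.3, -7], [0, -4.5, 6.65, -7.3], [0, -4.5, 6.65, -7.3], [0, -4.5, 6.65, -7.3]]]'

```text
time: 76.4
eef_pos: [445.6, -317.9, 109.1]
tool_rot: [[-0.001, 0.855, 0.518], [0.002, 0.518, -0.855], [-1.0, -0.0, -0.002]]
contact_force: [0.3, -0.6, -0.4]
finger_gap: 1.0
```

Call:
send_rows --series '[[[0.5, 0, 0, 0], [1.2, 0, 0, 0], [1.8, 0, 0, 0], [2.1, 0, 0, 0], [2.2, 0, 0, 0], [2.2, 0, 0, 0]]]'

```text
time: 77.0
eef_pos: [446.5, -317.8, 21.8]
tool_rot: [[-0.001, 0.854, 0.52], [0.001, 0.52, -0.854], [-1.0, -0.0, -0.001]]
contact_force: [-0.6, -1.5, 0.1]
finger_gap: 0.999
```

Call:
send_rows --series '[[[0, 0, 0, 0], [0, 0, 0, 0], [0, 0, 0, 0], [0, 0, 0, 0], [0, 0, 0, 0]]]' --gripper 1

```text
time: 77.5
eef_pos: [447.2, -319.4, 23.4]
tool_rot: [[0.002, 0.855, 0.519], [-0.002, 0.519, -0.855], [-1.0, 0.001, 0.003]]
contact_force: [-0.3, 0.1, 6.3]
finger_gap: 0.648
```

Call:
send_rows --series '[[[-0.4, 0, 0, 0], [-0.8, 0, 0, 0], [-1, 0, 0, 0], [-1, 0.3, -0.5, 1.2], [-1, 0.7, -1.3, 3], [-1, 1.1, -2.1, 4.7], [-1, 1.5, -2.8, 6.3], [-1, 1.74, -3.25, 7.34], [-1, 1.74, -3.25, 7.34], [-1, 1.74, -3.25, 7.34]]]'

```text
time: 78.5
eef_pos: [438.6, -171.4, 62.2]
tool_rot: [[0.0, 0.996, -0.093], [-0.001, -0.093, -0.996], [-1.0, 0.0, 0.001]]
contact_force: [0.6, -1.2, -0.9]
finger_gap: 0.646
```

Call:
send_rows --series '[[[0.3, 0, 0, 0], [0.6, 0, 0, 0], [0.8, 0, 0, 0], [0.95, 0, 0, 0], [0.95, 0, 0, 0]]]'

```text
time: 79.0
eef_pos: [438.4, -172.0, 23.8]
tool_rot: [[-0.0, 0.995, -0.095], [-0.0, -0.095, -0.995], [-1.0, -0.0, 0.0]]
contact_force: [-0.4, 0.1, -1.2]
finger_gap: 0.648
```

Call:
send_rows --series '[[[0, 0, -0.04, 0], [0, 0, -0.08, 0], [0, 0, -0.1, 0], [0, 0, -0.1, 0]]]'

```text
time: 79.4
eef_pos: [438.7, -167.1, 24.2]
tool_rot: [[0.0, 0.996, -0.094], [-0.0, -0.094, -0.996], [-1.0, 0.0, 0.0]]
contact_force: [0.3, 0.4, -1.8]
finger_gap: 0.647
```

Call:
send_rows --series '[[[0, 0, -0.03, 0], [0, 0, -0.06, 0], [0, 0, -0.09, 0], [0, 0, -0.09, 0]]]'

```text
time: 79.8
eef_pos: [439.0, -164.8, 24.3]
tool_rot: [[-0.0, 0.995, -0.095], [-0.003, -0.095, -0.995], [-1.0, -0.0, 0.003]]
contact_force: [-1.6, -4.5, -0.7]
finger_gap: 0.642
```

Call:
send_rows --series '[[[0.03, 0, 0.05, 0], [0.03, 0, 0.05, 0], [0.03, 0, 0.05, 0], [0.03, 0, 0.05, 0]]]' --gripper -0.7

```text
time: 80.2
eef_pos: [438.8, -165.4, 22.8]
tool_rot: [[0.0, 0.996, -0.095], [0.001, -0.095, -0.996], [-1.0, -0.0, -0.001]]
contact_force: [0.1, -0.6, 0.6]
finger_gap: 0.851
```

Call:
send_rows --series '[[[-0.4, 0, 0, 0], [-1.2, 0, 0, 0], [-2, 0, 0, 0], [-2.4, 0, 0, 0], [-2.4, 0, 0.6, 0], [-2.4, 0, 1.18, 0], [-2.4, 0, 1.18, 0], [-2.4, 0, 1.18, 0]]]'

```text
time: 81.0
eef_pos: [434.1, -212.4, 118.7]
tool_rot: [[-0.0, 0.995, -0.096], [0.001, -0.096, -0.995], [-1.0, -0.0, -0.001]]
contact_force: [0.6, -0.5, 0.6]
finger_gap: 0.847
```

Call:
send_rows --series '[[[0.5, 0, 0, 0], [1, 0, 0, 0], [1.5, 0, 0, 0], [1.77, 0, 0, 0], [1.77, 0, 0, 0], [1.77, 0, 0, 0]]]' --gripper 1

```text
time: 81.6
eef_pos: [434.4, -212.2, 48.3]
tool_rot: [[-0.0, 0.996, -0.094], [0.0, -0.094, -0.996], [-1.0, -0.0, -0.0]]
contact_force: [1.7, -0.1, -0.1]
finger_gap: 0.002
```

Call:
send_rows --series '[[[0, 0, -0.1, 0], [0, 0, -0.2, 0], [-0.12, 0, -0.3, 0], [-0.23, 0, -0.42, 0], [-0.32, 0, -0.55, 0], [-0.41, 0, -0.69, 0], [-0.48, 0, -0.83, 0]]]'

```text
time: 82.3
eef_pos: [438.0, -180.1, 68.3]
tool_rot: [[0.001, 0.995, -0.095], [-0.002, -0.095, -0.995], [-1.0, 0.001, 0.002]]
contact_force: [-0.6, -3.4, 5.3]
finger_gap: 0.0
```

Call:
send_rows --series '[[[-0.06, 0, -0.15, 0], [-0.1, 0, -0.3, 0], [-0.13, 0, -0.45, 0], [-0.15, 0, -0.6, 0], [-0.15, 0, -0.75, 0], [-0.15, 0, -0.9, 0], [-0.15, 0, -1.05, 0], [-0.15, 0, -1.2, 0], [-0.15, 0, -1.35, 0], [-0.15, 0, -1.5, 0]]]'

```text
time: 83.3
eef_pos: [442.7, -119.0, 72.9]
tool_rot: [[-0.001, 0.996, -0.095], [0.001, -0.095, -0.996], [-1.0, -0.001, -0.001]]
contact_force: [0.3, -0.0, 0.5]
finger_gap: 0.002
```

Call:
send_rows --series '[[[-0.9, 0, 0, 0], [-1.9, 0, 0, 0], [-2.8, -0.4, 0.8, 0], [-3.8, -0.8, 1.7, 0], [-4.8, -1.2, 2.5, 0], [-5.5, -1.6, 3.3, 0], [-5.7, -2, 4.2, 0], [-5.7, -2.4, 5, 0], [-5.7, -2.6, 5.2, 0], [-5.7, -2.6, 5.2, 0]]]' --gripper -1

```text
time: 84.3
eef_pos: [319.0, -317.2, 300.7]
tool_rot: [[-0.001, 0.995, -0.098], [0.002, -0.098, -0.995], [-1.0, -0.001, -0.001]]
contact_force: [-0.4, 0.3, -0.6]
finger_gap: 1.0
```

```bash
python3 - <<'E'
from chk import *
plan([]);chk("blue",443,-115,K=3,tag=17)
E
```

```text
t84.3 tcp [ 319.  -317.2  300.7] yaw -5.6 F [-0.4  0.3 -0.6] gap 1.000
upright-or-mouthdown z0 6
blue [ 444.6 -113.7   -3.7] 1-IoU sum 0.076
blue [ 445.  -114.8   -5. ] 1-IoU sum 0.028
on side
blue [ 444.8 -114.1   -4.4] 1-IoU sum 0.034
blue [ 445.1 -112.4   -4.8] 1-IoU sum 0.025
[[ 83  88  90  95  89  84  84  77  65  49  27  94 137 137 137 137 136]
 [ 34  51  70  66  69  69  69  69  78  71  33  94 134 132 133 132 131]
 [ 29  52  75  81  76  66  66  69  79  79  75  83  89  93 105 113 110]
 [ 62  66  89  88  87  88  86  84  84  76  74  75  76  74  64  90  89]
 [ 75  74  89  88  88  90  86  87  86  87  87  87  88  87  73  88  90]
 [ 77  86  88  88  88  89  88  86  87  89  87  85  86  87  74  90  93]
 [ 74  81  88  88  87  89  87  85  85  85  86  86  85  86  82  88  88]
 [ 71  85  90  89  87  86  88  88  87  86  85  86  88  84  83  85  81]
 [ 69  87  89  88  86  85  86  87  86  87  89  85  88  79  86  87  88]
 [ 75  89  91  90  89  87  87  86  86  89  89  87  85  80  88  88  89]
 [ 74  89  90  89  90  88  87  88  86  86  89  86  85  77  88  92  92]
 [ 81  89  87  89  86  88  86  88  86  86  86  85  87  81  88  96  93]
 [ 72  73  76  83  86  87  90  88  87  88  88  87  86  81  88  91  90]
 [ 56  79  79  76  73  71  70  77  71  71  71  75  82  87  88  91 112]
 [ 30  33  31  30  40  52  62  60  65  69  75  81  77  69  91  91 111]
 [ 34  26  29  30  27  31  28  26  27  32  70  87  67  94 128 142 143]
 [ 28  26  30  32  27  31  24  31  27  30 119 146 147 145 145 146 144]]
```

```bash
python3 - <<'E'
from h import *
plan([(445,-113.5,120,-4.7),(445,-113.5,20,-4.7),(445,-113.5,60,-4.7),(439.5,-174,60,-5.4)])
E
```

```text
t84.4 tcp [ 320.  -315.9  300.7] yaw -5.4 F [-0.2 -0.8  0.1] gap 1.000
   [4.518, 2.632, -5.334, -0.145]
   [2.5, 0.0, 0.0, 0.0]
   [-1.0, 0.0, 0.0, 0.0]
   [-0.0, -0.013, 1.519, 0.14]
```

Call:
send_rows --series '[[[0.6, 0.4, -0.8, 0], [1.2, 0.8, -1.6, 0], [1.8, 1.2, -2.4, 0], [2.5, 1.6, -3.3, 0], [3.2, 2, -4.1, 0], [3.9, 2.4, -4.8, -0.1], [4.52, 2.63, -5.33, -0.14], [4.52, 2.63, -5.33, -0.14], [4.52, 2.63, -5.33, -0.14]]]'

```text
time: 85.3
eef_pos: [444.4, -113.0, 120.0]
tool_rot: [[-0.002, 0.997, -0.079], [0.001, -0.079, -0.997], [-1.0, -0.002, -0.001]]
contact_force: [-0.2, 0.4, 0.5]
finger_gap: 1.0
```

Call:
send_rows --series '[[[0.5, 0, 0, 0], [1.2, 0, 0, 0], [1.9, 0, 0, 0], [2.35, 0, 0, 0], [2.5, 0, 0, 0], [2.5, 0, 0, 0]]]'

```text
time: 85.9
eef_pos: [444.8, -115.2, 20.8]
tool_rot: [[-0.0, 0.997, -0.083], [-0.0, -0.083, -0.997], [-1.0, -0.0, 0.0]]
contact_force: [0.6, 0.2, 0.6]
finger_gap: 0.996
```

Call:
send_rows --series '[[[0, 0, 0, 0], [0, 0, 0, 0], [0, 0, 0, 0], [0, 0, 0, 0], [0, 0, 0, 0]]]' --gripper 1

```text
time: 86.4
eef_pos: [446.0, -115.4, 21.9]
tool_rot: [[0.002, 0.997, -0.083], [-0.001, -0.083, -0.997], [-1.0, 0.002, 0.001]]
contact_force: [-0.6, 0.0, 5.5]
finger_gap: 0.647
```

Call:
send_rows --series '[[[-0.4, 0, 0, 0], [-0.8, 0, 0, 0], [-1, 0, 0, 0], [-1, 0, 0.3, 0.1], [-1, 0, 0.8, 0.1], [-1, 0, 1.3, 0.14], [-1, 0, 1.52, 0.14], [-1, 0, 1.52, 0.14], [-1, 0, 1.52, 0.14]]]'

```text
time: 87.3
eef_pos: [439.4, -175.1, 60.1]
tool_rot: [[-0.001, 0.995, -0.095], [0.001, -0.095, -0.995], [-1.0, -0.001, -0.001]]
contact_force: [0.4, 0.8, -1.8]
finger_gap: 0.646
```

Call:
send_rows --series '[[[0.3, 0, 0, 0], [0.6, 0, 0, 0], [0.9, 0, 0, 0], [1.04, 0, 0, 0], [1.1, 0, 0, 0], [1.1, 0, 0, 0], [1.1, 0, -0.05, 0], [1.1, 0, -0.1, 0], [1.1, 0, -0.1, 0]]]'

```text
time: 88.2
eef_pos: [440.4, -171.2, 16.7]
tool_rot: [[0.0, 0.996, -0.094], [-0.0, -0.094, -0.996], [-1.0, 0.0, 0.0]]
contact_force: [-0.5, 0.1, -1.7]
finger_gap: 0.651
```

Call:
send_rows --series '[[[0, 0, -0.03, 0], [0, 0, -0.06, 0], [0, 0, -0.09, 0], [0, 0, -0.09, 0]]]'

```text
time: 88.6
eef_pos: [440.5, -167.7, 16.5]
tool_rot: [[-0.0, 0.996, -0.095], [0.0, -0.095, -0.996], [-1.0, -0.0, -0.0]]
contact_force: [0.4, -0.1, -0.7]
finger_gap: 0.651
```

Call:
send_rows --series '[[[0, 0, -0.03, 0], [0, 0, -0.06, 0], [0, 0, -0.09, 0], [0, 0, -0.09, 0]]]'

```text
time: 89.0
eef_pos: [440.7, -167.1, 16.8]
tool_rot: [[-0.002, 0.995, -0.096], [-0.007, -0.096, -0.995], [-1.0, -0.001, 0.007]]
contact_force: [-3.5, -8.5, -1.3]
finger_gap: 0.649
```

Call:
send_rows --series '[[[0.02, 0, 0.08, 0], [0.02, 0, 0.08, 0], [0.02, 0, 0.08, 0], [0.02, 0, 0.08, 0]]]' --gripper -0.7

```text
time: 89.4
eef_pos: [440.6, -167.2, 15.7]
tool_rot: [[0.0, 0.996, -0.095], [0.0, -0.095, -0.996], [-1.0, 0.0, -0.0]]
contact_force: [-0.2, -0.8, -0.3]
finger_gap: 0.852
```

Call:
send_rows --series '[[[-0.4, 0, 0, 0], [-1.2, 0, 0, 0], [-2, 0, 0, 0], [-2.5, 0, 0, 0], [-2.5, 0, 0.6, 0], [-2.5, 0, 1.2, 0], [-2.5, 0, 1.2, 0], [-2.5, 0, 1.2, 0]]]'

```text
time: 90.2
eef_pos: [435.8, -215.0, 115.5]
tool_rot: [[-0.0, 0.995, -0.096], [0.001, -0.096, -0.995], [-1.0, -0.0, -0.001]]
contact_force: [-0.1, -0.3, 0.1]
finger_gap: 0.848
```

Call:
send_rows --series '[[[0.5, 0, 0, 0], [1, 0, 0, 0], [1.5, 0, 0, 0], [1.8, 0, 0, 0], [1.8, 0, 0, 0], [1.8, 0, 0, 0]]]' --gripper 1

```text
time: 90.8
eef_pos: [436.1, -214.8, 43.8]
tool_rot: [[-0.0, 0.996, -0.094], [0.0, -0.094, -0.996], [-1.0, -0.0, -0.0]]
contact_force: [0.8, 0.6, 0.3]
finger_gap: -0.002
```

Call:
send_rows --series '[[[0, 0, -0.08, 0], [0, 0, -0.15, 0], [-0.13, 0, -0.25, 0], [-0.25, 0, -0.36, 0], [-0.36, 0, -0.49, 0], [-0.46, 0, -0.62, 0], [-0.55, 0, -0.76, 0]]]'

```text
time: 91.5
eef_pos: [439.4, -185.1, 66.5]
tool_rot: [[0.001, 0.995, -0.095], [-0.001, -0.095, -0.995], [-1.0, 0.001, 0.001]]
contact_force: [-0.9, -2.5, 1.3]
finger_gap: -0.0
```

Call:
send_rows --series '[[[-0.08, 0, -0.15, 0], [-0.14, 0, -0.3, 0], [-0.19, 0, -0.46, 0], [-0.22, 0, -0.62, 0], [-0.24, 0, -0.79, 0], [-0.25, 0, -0.95, 0], [-0.25, 0, -1.1, 0], [-0.25, 0, -1.25, 0], [-0.25, 0, -1.4, 0], [-0.25, 0, -1.6, 0]]]'

```text
time: 92.5
eef_pos: [444.8, -120.1, 75.6]
tool_rot: [[-0.0, 0.996, -0.095], [0.001, -0.095, -0.996], [-1.0, -0.0, -0.001]]
contact_force: [0.0, -0.5, 0.5]
finger_gap: 0.002
```

Call:
send_rows --series '[[[-0.9, 0, 0, 0], [-1.9, 0, 0, 0], [-2.8, -0.4, 0.8, 0], [-3.8, -0.8, 1.7, 0], [-4.8, -1.2, 2.5, 0], [-5.5, -1.6, 3.3, 0], [-5.7, -2, 4.2, 0], [-5.7, -2.4, 5, 0], [-5.7, -2.6, 5.2, 0], [-5.7, -2.6, 5.2, 0]]]' --gripper -1

```text
time: 93.5
eef_pos: [320.9, -318.3, 302.9]
tool_rot: [[-0.001, 0.995, -0.097], [0.002, -0.097, -0.995], [-1.0, -0.001, -0.002]]
contact_force: [-0.3, 0.2, 0.4]
finger_gap: 1.003
```

```bash
python3 - <<'E'
from chk import *
chk("blue",443,-115,K=3,tag=18)
plan([(445,-115,110,-5),(445,-115,21,-5),(445,-115,45,-5),(452,-52,45,-5.4)])
E
```

```text
upright-or-mouthdown z0 6
blue [ 446.1 -114.5   -1.5] 1-IoU sum 0.046
blue [ 446.4 -110.7   -5.9] 1-IoU sum 0.101
on side
blue [ 446.3 -116.5   -2.3] 1-IoU sum 0.109
blue [ 446.8 -107.8   -4.8] 1-IoU sum 0.124
[[ 82  89  92  92  89  86  84  76  63  53  26  94 137 138 137 137 137]
 [ 29  31  69  89  89  89  86  83  87  88  65  91 116 126 128 129 132]
 [ 30  37  77  89  89  89  90  90  87  86  85  86  86  87  87  87 112]
 [ 26  38  79  90  90  90  89  88  88  87  87  86  85  83  86  89  91]
 [ 63  36  82  88  90  88  90  88  87  87  86  87  85  85  85  89  91]
 [ 44  37  88  89  89  89  90  87  87  86  87  87  86  84  84  91  90]
 [ 30  41  88  88  89  87  88  87  87  87  86  88  86  87  84  89  89]
 [ 34  42  90  89  88  88  86  86  87  87  87  86  87  87  85  81  82]
 [ 34  49  90  89  91  87  88  87  87  88  88  88  89  88  86  87  86]
 [ 46  58  90  87  87  87  88  87  88  87  88  87  87  88  87  85  87]
 [ 36  54  90  88  88  87  86  88  86  87  88  87  88  88  88  90  92]
 [ 36  61  88  88  87  86  85  87  88  89  89  89  88  86  91  94 106]
 [ 34  61  91  89  88  89  89  87  86  89  89  89  89  88  91  89 111]
 [ 38  53  71  75  82  87  88  87  87  90  90  89  89  88  91  88 112]
 [ 50  46  45  53  53  53  48  50  58  60  65  69  75  88 103 120 137]
 [ 30  29  31  30  31  31  38  43  54  31  92 122 126 143 144 142 142]
 [ 31  32  29  29  29  34  26  28  25  30 120 146 146 144 145 146 144]]
t93.6 tcp [ 321.9 -317.1  303. ] yaw -5.4 F [0.  0.1 0.3] gap 0.997
   [4.825, 2.587, -5.321, -0.083]
   [2.225, 0.0, 0.0, 0.0]
   [-0.6, 0.0, 0.0, 0.0]
   [-0.0, 0.037, -1.584, 0.08]
```

Call:
send_rows --series '[[[0.6, 0.4, -0.8, 0], [1.2, 0.8, -1.6, 0], [1.9, 1.2, -2.4, 0], [2.6, 1.6, -3.3, 0], [3.4, 2, -4.1, 0], [4.2, 2.4, -4.8, 0], [4.82, 2.59, -5.3, -0.08], [4.82, 2.59, -5.3, -0.08], [4.82, 2.59, -5.3, -0.08]]]'

```text
time: 94.5
eef_pos: [444.6, -115.7, 110.7]
tool_rot: [[-0.002, 0.996, -0.085], [0.001, -0.085, -0.996], [-1.0, -0.002, -0.0]]
contact_force: [-0.6, -0.6, 1.4]
finger_gap: 1.0
```

Call:
send_rows --series '[[[0.5, 0, 0, 0], [1.2, 0, 0, 0], [1.8, 0, 0, 0], [2.1, 0, 0, 0], [2.22, 0, 0, 0], [2.22, 0, 0, 0]]]'

```text
time: 95.1
eef_pos: [445.4, -118.0, 22.7]
tool_rot: [[0.001, 0.996, -0.089], [-0.0, -0.089, -0.996], [-1.0, 0.001, 0.0]]
contact_force: [-0.1, -0.0, 0.2]
finger_gap: 0.997
```

Call:
send_rows --series '[[[0, 0, 0, 0], [0, 0, 0, 0], [0, 0, 0, 0], [0, 0, 0, 0], [0, 0, 0, 0]]]' --gripper 1

```text
time: 95.6
eef_pos: [446.0, -117.8, 23.3]
tool_rot: [[0.002, 0.996, -0.088], [-0.001, -0.088, -0.996], [-1.0, 0.002, 0.001]]
contact_force: [-1.1, -0.6, 4.9]
finger_gap: 0.648
```

Call:
send_rows --series '[[[-0.3, 0, 0, 0], [-0.6, 0, 0, 0], [-0.6, 0, -0.3, 0], [-0.6, 0.04, -0.8, 0], [-0.6, 0.04, -1.3, 0.08], [-0.6, 0.04, -1.58, 0.08], [-0.6, 0.04, -1.58, 0.08], [-0.3, 0.04, -1.58, 0.08], [-0.12, 0.04, -1.58, 0.08], [-0.06, 0.04, -1.58, 0.08]]]'

```text
time: 96.6
eef_pos: [451.4, -54.6, 23.7]
tool_rot: [[-0.002, 0.995, -0.095], [0.0, -0.095, -0.995], [-1.0, -0.002, -0.0]]
contact_force: [0.5, -0.2, -1.8]
finger_gap: 0.647
```

Call:
send_rows --series '[[[0, 0, 0, 0], [0, 0, 0, 0], [0, 0, 0, 0], [0, 0, 0, 0]]]' --gripper -1

```text
time: 97.0
eef_pos: [452.5, -54.6, 24.8]
tool_rot: [[0.001, 0.995, -0.095], [-0.0, -0.095, -0.995], [-1.0, 0.001, 0.0]]
contact_force: [1.4, -0.1, 0.3]
finger_gap: 1.002
```

Call:
send_rows --series '[[[-0.4, 0, 0, 0], [-1.2, 0, 0, 0], [-2.2, 0, 0, 0], [-3.2, 0, 1, 0], [-4.4, 0, 2, 0], [-5.6, -0.6, 3, 0], [-6.8, -1.4, 4, 0], [-7, -2.2, 5, 0], [-7, -2.8, 6, 0], [-7, -2.8, 6.5, 0]]]'

```text
time: 98.0
eef_pos: [320.5, -292.8, 304.1]
tool_rot: [[0.002, 0.996, -0.094], [-0.002, -0.094, -0.996], [-1.0, 0.002, 0.002]]
contact_force: [1.0, -1.6, -0.5]
finger_gap: 1.005
```

```bash
python3 - <<'E'
import fit;from fit import *
plan([]);ims={k:eyes.get_image(k) for k in("top","side")}
for c,x,y,K in (("white",551,-61,6),("red",648,-70,3),("blue",452,-52,3)):
    fit.K=K
    for k in ims: fitcup(c,x,y,z0=6,yaws=(-5,),ims={k:ims[k]})
t,s=ims["top"],ims["side"]
cv2.imwrite("pics/final.png",np.vstack([np.hstack([cv2.resize(t[170:340,120:420],(450,255)),cv2.resize(s[260:350,250:410],(350,255))]),cv2.resize((255*np.clip(s[120:230,240:440]/200.,0,1)**.7).astype(np.uint8),(800,340),interpolation=cv2.INTER_CUBIC)]))
E
```

```text
t98.0 tcp [ 320.5 -292.8  304.1] yaw -5.4 F [ 1.  -1.6 -0.5] gap 1.005
white [551.6 -61.5  -2.7] 1-IoU sum 0.078
white [553.8 -58.   -1.7] 1-IoU sum 0.019
red [648.5 -73.6  -3.3] 1-IoU sum 0.031
red [650.3 -70.   -4.2] 1-IoU sum 0.039
blue [451.4 -52.8  -4.4] 1-IoU sum 0.047
blue [451.9 -47.5  -5.4] 1-IoU sum 0.054
```

View pics/final.png

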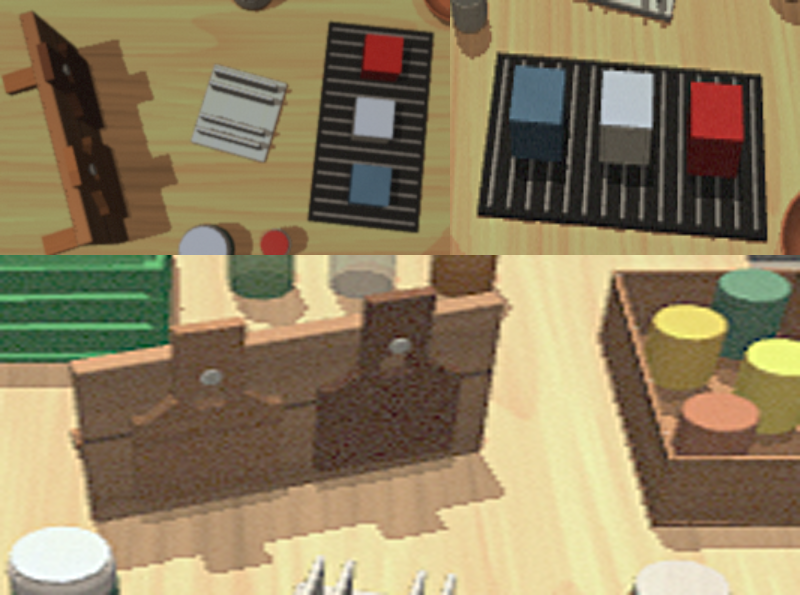

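Call:
send_rows --series '[[[0, 0, 0, 0], [0, 0, 0, 0], [0, 0, 0, 0], [0, 0, 0, 0], [0, 0, 0, 0]]]'

```text
time: 98.6
eef_pos: [322.4, -291.1, 302.1]
tool_rot: [[-0.0, 0.996, -0.093], [0.0, -0.093, -0.996], [-1.0, -0.0, -0.0]]
contact_force: [-0.4, 0.8, 0.6]
finger_gap: 0.998
```

```bash
python3 -c "
from cell import workorder;print(workorder.hand_in())"
```

```text
the job is handed in; nothing more can be done
None
```

The job is done and handed in at about 99 s: both boards hang from the panel, and all three cups stand mouth-down on the mat.

- **Boards:** I hung board_a on screw_a and then board_b on screw_b, lowering each until I felt it seat on the shank. The last picture shows each board hanging straight with the screw head in front of its handle.
- **Cups:** I turned each cup over with two 90° tips against the mat's edge, then lifted it onto the mat. The blue cup was knocked aside partway through, so I located it again before picking it up. In the last picture all three sit wholly on the mat with their closed ends up. The top and side fits put each cup's centre near the mat's long centre line; they agree within about 6 mm.
- **Bystanders:** I didn't touch the bottle, jars, can, bowl or tea box.

**What went wrong on the way:**
- **First white-cup push:** it jammed, reading about 64 N at the wrist, with the fingertips on the cup. I backed off and pushed along an arc instead.
- **Second white-cup try:** the cup didn't tip far enough and fell back upright; the third try worked.
- **White cup set-down:** setting it on the mat was hard, reading about 60 N with the cup in the grip.

These readings are below the 120 N wrist limit. They were taken only at the end of each move, so a higher peak could have gone unseen. The contacts were at the fingertips or the held cup, so I don't expect them to count against the 40 N limit for the arm or gripper body, but I couldn't confirm that.

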